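# Clamp a sign board between its two foot blocks in a vise

## Robot

A 7-joint arm with a two-finger parallel gripper is mounted at the origin on the work surface. World frame = base frame: x ahead of the robot, y to its left, z up, the work surface at z = 0. Lengths are in m, angles in rad, forces in N, time in s.
With the tool pointing down it reaches from about 0.425 to 0.825 m from the base axis. Payload 3.6 kg.
Tool frame: the origin (TCP) lies on the front face of the gripper's body, between the roots of the fingers; the fingertips stand 73 mm ahead of it and the grasp point (between the pads) lies 54 mm ahead of it; z points along the fingers, y is the direction in which the jaws open and shut (so a half turn about z gives the same grasp; the last joint's range is limited). The gripper opens to 85 mm and grips with 20 to 120 N. Pads are 22 mm wide; open, the fingers measure 114 mm over their backs; the gripper's body (76 mm by 85 mm) begins 54 mm behind the grasp point. The pads swing forward as they close: fully open they stand 13 mm farther back than shut.
Start: joints at [-1.155, 0.615, -0.013, 1.423, 0.008, 1.103, -0.04], TCP at [0.278, 0.587, 0.304] pointing down, gripper open.
Joint ranges: [-3.12, 3.12], [-0.3, 2.06], [-1.34, 1.32], [0.26, 2.42], [-1.36, 4.5], [0.01, 1.98], [-2.84, 2.84]. Speed limits (rad/s): [2.79, 2.79, 3.14, 3.14, 3.14, 3.14, 3.14].

## Interface

Orientations are given as a 3x3 rotation matrix whose columns are the frame's x, y, z axes.
In Python, from rig import manip gives the robot as it stands.
- The arm moves only by the tool arm_command, never from a script. Its argument "series" is one flat list of numbers, 7 for each row, row after row: the shift along the tool's x, y, z in m, then the turn, a rotation vector about the tool's x, y, z in rad, then the gripper command: -1 is shut, 1 is fully open, values between are in proportion. In form: [x, y, z, ax, ay, az, claw, x, y, z, ax, ay, az, claw, ...]. A call has 1 to 8 rows; each row shifts and turns the pose as measured when the row begins, along the tool's axes as they then stand; what a row does not reach is not made up. A row lasts 1/12 s, in which the tool goes at most 41.7 mm and 7.16 degrees, less where a joint would pass 70% of its speed; a pose out of reach is approached as far as the arm can. A call is refused whole if a number of a shift passes 0.0417 or a number of a turn 0.125, either way. A call with a gripper value outside its range is refused whole. The fingers move at their own pace and stop on an object; "grip_force" is the grip in N (left out, the last holds). Time passes only in rows, so rows that do not move let the fingers close. It gives the time, the measured TCP pose, the force and the opening at its end, in the units of the state.
- manip.get_obs(): the state, without advancing time (a new reading comes with each control period).
- manip.snapshot(name): name is "scene" or "side" or "wrist"; returns a dict with "img" (420x560x3 uint8, red, green, blue), "camera_matrix" (3x3 intrinsics, pixels), "dist_coeffs" ([k1, k2, p1, p2, k3] as OpenCV has them; the pictures are not rectified), "rvec" (rotation vector, rad) and "tvec" (3), from world to camera coordinates, as OpenCV has them. Camera axes: x right, y down, z forward; pixel columns grow to the right and rows downward; lengths in m; the calibration is good to about 2 mm. A picture is of the moment at which its call begins. There is no depth.
- manip.sign_off(): hands the job in, once; it reports no verdict.
The state is a dict: "time_s": time; "joint_positions": joint angles; "joint_velocities": joint speeds; "joint_torque": joint torques, N m; "tcp_pos": TCP position; "tool_rot": TCP orientation; "contact_force": force on the tool from outside, world axes, zero at the start; "wrist_torque": the same for the moment, N m; "width": opening from 0.0 (shut) to 1.0 (fully open).
Only numpy, scipy, OpenCV 4.12 (cv2) and the standard library are available. Lean on these libraries where they do the work, as an engineer would, in place of code of your own. Each camera call takes 0.05 s, during which the arm holds its last target. There are 200 camera calls.

## Task

Take the plywood sign board out of the wooden rack and push it, upright and bevelled edge down, between the two wooden foot blocks lying in the vise, nudging them apart, until it stands on the vise bed, about in the middle of the jaws' width. Then let go and crank the vise shut on the three pieces: when you feel the sprung jaw meet them, go on for about a quarter of a turn and no more, so that they are held firmly but not crushed, and leave the handle. Do not knock over the glue bottle.

Things in the scene. Friction and masses are not known exactly. Their poses are not given: they have to be found in the camera images.
- vise: Grey vise fixed to the table, 300 mm long, its foot 130 mm wide. Origin: table level, on its centre line. x runs along the screw from the crank end (-x) to the fixed jaw (+x), y across the jaws (100 mm wide), z up. The flat bed carrying the pieces is 55 mm above the table. Jaws reach 97 mm, a bearing plate at x = -140 to -125 mm reaches 104 mm above the table.
- fixed_jaw: Fixed jaw; origin at the foot of its clamping face (vise x = +85 mm), axes as the vise's. The moving jaw faces it, 108 to 135 mm away at the start (not reported). Its steel face stands on rubber springs (5 N per mm, at most 16 mm): once it meets the pieces, clamping force rises 25 N per sixth of a turn and handle force by 2.7 N per sixth of a turn.
- screw_axis (a point): Point on the screw's axis, 80 mm above the table, in the plane in which the handle's centre circles; axes as the vise's. Closing is clockwise seen from the crank end looking along +x: the handle goes up, -y, down, +y. One turn moves the jaw 30 mm; 1 to 2 turns are needed. Turning freely takes about 7 N at the handle; the screw stays where it is left.
- handle (a point): Centre of the crank's wooden handle: a cylinder 78 mm long, 22 mm across, parallel to the screw, spinning freely on its pin, so a gripper pointing down can hold it all the way round. It circles 45 mm from the screw's axis (lowest: 35 mm above the table), from any start angle. The crank arm is 39 mm from this point towards vise +x.
- board_mid (a point): Plywood sign board, 14 mm thick (its x), 90 mm wide (y), 110 mm tall (z), 0.1 to 0.16 kg; this point is its centre, 55 mm above its lower edge. Over the lowest 8 mm both faces are bevelled down to a foot 7 mm thick. It stands upright in the rack.
- board_foot (a point): Centre of the board's lower edge; axes as the board's.
- block_far: Wooden foot block lying on the vise bed on the fixed jaw's side, 35 mm (x) by 90 mm (y) by 28 mm tall, upper long edges chamfered 3 mm, smooth, 0.1 to 0.16 kg. Origin: centre of its underside; axes about as the vise's. It is loose, 6 to 12 mm from the fixed jaw.
- block_near: The same block on the moving jaw's side. The gap between the two blocks is 7 to 11 mm at the start.
- rack: Wooden rack fixed to the table. Origin: table level, in the middle of the slot that holds the board; the slot's floor is 10 mm above the table, its cheeks reach 36 mm above the table, 19 mm apart (x). Shorter panels up to 60 mm above the table stand in the neighbouring slots towards +x.
- glue_bottle: Bystander: glue bottle, 48 mm across, 120 mm tall. Origin: centre of its underside.

How it is judged:
On the way, in this order (a step that is already met when the one before it is completed fails the run):
1. the board stands on the vise bed between the two blocks (z of board_foot in the frame of vise between 0.05 and 0.059 m and y of board_mid in the frame of vise between -0.02 and 0.02 m and angle between the x axis of board_mid and the x axis of vise, either way round below 0.15 rad and x of board_mid in the frame of block_far between -0.042 and -0.018 m and x of board_mid in the frame of block_near between 0.018 and 0.042 m), for 0.2 s.
2. the vise is clamped on the pieces (contact force between fixed_jaw and block_far above 22 N), for 0.2 s.
At the end, for the whole second after the job is handed in: Board upright (0.08 rad) on the vise bed (4 mm), within 20 mm of the middle of the jaws' width, square to the screw (0.15 rad), a block tight on each face (4.5 mm); fixed jaw presses the far block with 22 to 65 N; glue bottle upright (0.3 rad) (z of board_foot in the frame of vise between 0.05 and 0.059 m and y of board_mid in the frame of vise between -0.02 and 0.02 m and angle between the x axis of board_mid and the x axis of vise, either way round below 0.15 rad and x of board_mid in the frame of block_far between -0.029 and -0.02 m and x of board_mid in the frame of block_near between 0.02 and 0.029 m and angle between board_mid's own z axis and vertical below 0.08 rad and contact force between fixed_jaw and block_far between 22 and 65 N and angle between glue_bottle's own z axis and vertical below 0.3 rad); the robot touches nothing.
It fails at once if the pieces are crushed: more than 75 N in the vise (contact force between fixed_jaw and block_far above 75 N).
It fails at once if the glue bottle knocked over (angle between glue_bottle's own z axis and vertical above 0.6 rad).
It also fails if it takes over 72 s, if anything falls off the work surface, if the arm or the gripper's body presses on something with over 40 N, if the wrist force passes 120 N, or if a joint passes its speed limit or range.

## Working session

There is one attempt and no reset: what is moved stays moved. The work goes in short steps, Python scripts to look and compute and a tool call to move; the robot and the scene stay as the last step left them, time stands still between calls to the robot, and variables do not carry over. Pictures are saved under pics/ and viewed, about 8 in all and at most 12, crops included, and the job is handed in when it is done.

Besides the shell and the picture viewer there is one more tool, called after "Call:" as name(argument=value, ...), one argument or row to a line, values as JSON. arm_command: Moves the arm, as the interface text tells. Its arguments: {"type":"object","properties":{"series":{"type":"array","items":{"type":"number"}},"grip_force":{"type":"number"}},"required":["series"]}

```bash
mkdir -p pics; ls; cat > h.py <<'E'
import numpy as np, cv2
from rig import manip
def snap(n,f=None):
    s=manip.snapshot(n)
    if f: cv2.imwrite('pics/'+f,cv2.cvtColor(s['img'],cv2.COLOR_RGB2BGR))
    return s
def ray(s,uv):
    R=cv2.Rodrigues(np.array(s['rvec'],float))[0];t=np.array(s['tvec'],float).ravel()
    p=cv2.undistortPoints(np.array(uv,float).reshape(-1,1,2),np.array(s['camera_matrix'],float),np.array(s['dist_coeffs'],float)).reshape(-1,2)
    d=np.c_[p,np.ones(len(p))]@R; return -R.T@t, d/np.linalg.norm(d,axis=1)[:,None]
def onz(s,uv,z):
    o,d=ray(s,uv); return o+d*((z-o[2])/d[:,2])[:,None]
def tri(s1,a,s2,b):
    o1,d1=ray(s1,a);o2,d2=ray(s2,b);out=[]
    for x,y in zip(d1,d2):
        k=np.linalg.lstsq(np.c_[x,-y],o2-o1,rcond=None)[0]
        p,q=o1+k[0]*x,o2+k[1]*y; out.append(np.r_[(p+q)/2,np.linalg.norm(p-q)])
    return np.array(out)
def proj(s,P):
    return cv2.projectPoints(np.array(P,float).reshape(-1,3),np.array(s['rvec'],float),np.array(s['tvec'],float),np.array(s['camera_matrix'],float),np.array(s['dist_coeffs'],float))[0].reshape(-1,2)
E
python3 - <<'E'
from h import *
import pickle
S={n:snap(n,n+'0.png') for n in('scene','side','wrist')}
pickle.dump(S,open('s0.pkl','wb'))
for n in S: print(n,ray(S[n],[[280,210]]))
print(manip.get_obs())
E
```

```text
pics
scene (array([ 0.91029073, -0.4143149 ,  0.9697184 ]), array([[-0.33205172,  0.41408969, -0.84750893]]))
side (array([ 0.34510975, -0.69687444,  0.86801287]), array([[ 0.18471198,  0.65431156, -0.73331975]]))
wrist (array([0.21134271, 0.61851098, 0.37428929]), array([[ 0.25955347, -0.10658243, -0.95982925]]))
{'time_s': 0.15, 'joint_positions': array([-1.15449729,  0.61570288, -0.01259337,  1.42453955,  0.00811696,
        1.10339394, -0.0403888 ]), 'joint_velocities': array([ 4.51106483e-05, -1.98789214e-03, -2.94483724e-04, -4.79837955e-03,
        3.84248607e-04,  2.64621859e-04, -4.24111720e-04]), 'joint_torque': array([ 6.06141148e-04, -4.69656587e+01,  2.59619700e-01, -1.71250999e+01,
        9.98359843e-03,  7.11677669e-03, -1.25525625e-05]), 'tcp_pos': array([0.27831548, 0.58691281, 0.30299752]), 'tool_rot': array([[-9.03583330e-01,  4.28411610e-01, -8.11594914e-04],
       [ 4.28412377e-01,  9.03581497e-01, -1.82047760e-03],
       [-4.65715942e-05, -1.99265052e-03, -9.99998014e-01]]), 'contact_force': array([-0.49914318,  0.33245141, -0.56907823]), 'wrist_torque': array([0.0075226 , 0.01935186, 0.03690572]), 'width': 0.9995485324321758}
```

View pics/scene0.png

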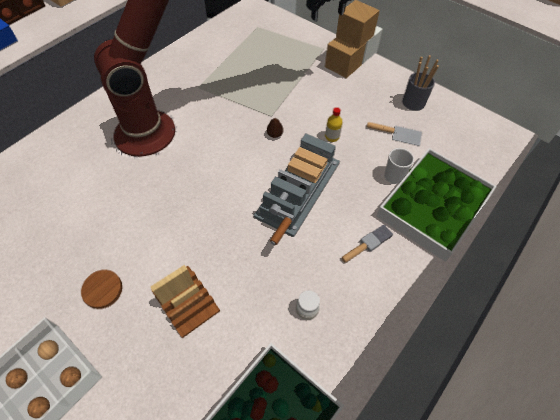

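View pics/side0.png

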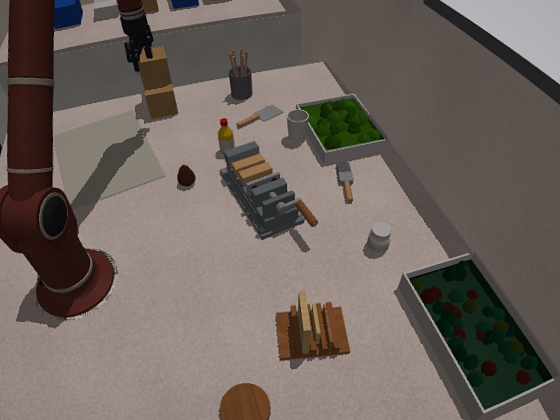

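The scene view shows the rack at about (185,300), the vise at (295,185), the handle at (282,230) and the glue bottle at (334,127). In the side view the rack is at (312,325), the vise at (262,190), the handle at (307,212) and the bottle at (226,138). I'll enlarge these areas.

```bash
python3 - <<'E'
import cv2,numpy as np
a=cv2.imread('pics/scene0.png');b=cv2.imread('pics/side0.png')
def c(i,x,y,w,h): return cv2.resize(i[y:y+h,x:x+w],None,fx=4,fy=4,interpolation=cv2.INTER_CUBIC)
# 100x75 tiles->400x300 
T=[c(a,145,262,80,75),c(a,245,130,100,125),c(b,270,285,80,75),c(b,215,140,105,100)]
L=np.zeros((600,800,3),np.uint8)
L[:300,:320]=T[0];L[300:,:320]=T[2]
L[:500,320:720]=T[1]
cv2.imwrite('pics/c1.png',L)
M=cv2.resize(b[135:240,215:325],None,fx=5,fy=5,interpolation=cv2.INTER_CUBIC);cv2.imwrite('pics/c2.png',M)
E
```

```text
(no output)
```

View pics/c1.png

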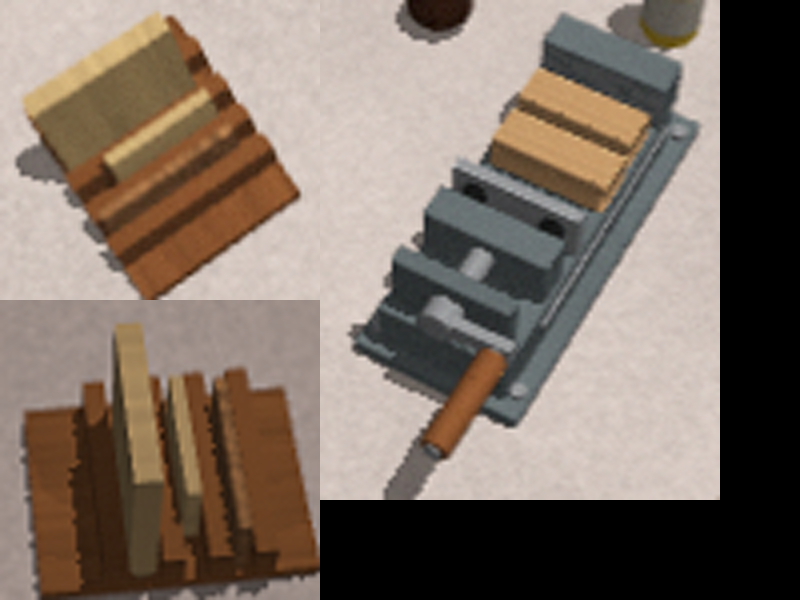

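View pics/c2.png

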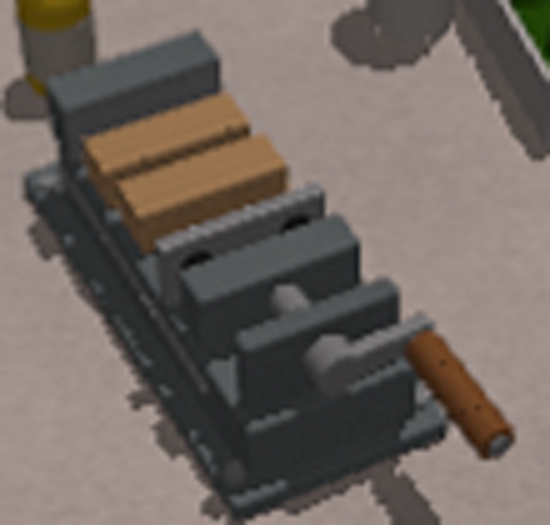

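The crops show the board leftmost in the rack with its top edge clear. The vise has its two blocks near the fixed jaw, and the crank arm points to one side. I'll triangulate the corners.

```bash
cat > m1.py <<'E'
from h import *
import pickle
np.set_printoptions(precision=4,suppress=True)
S=pickle.load(open('s0.pkl','rb'))
A=lambda x,y:((x-320+.5)/4+244.5,(y+.5)/4+129.5)
B=lambda x,y:((x+.5)/5+214.5,(y+.5)/5+134.5)
C=lambda x,y:((x+.5)/4+144.5,(y+.5)/4+261.5)
D=lambda x,y:((x+.5)/4+269.5,(y-300+.5)/4+284.5)
P={'fjawL':(A(545,38),B(62,110)),'fjawR':(A(672,92),B(218,70)),'fjawbackL':(A(562,15),B(50,85)),'fjawbackR':(A(682,65),B(200,35)),
'hout':(A(432,448),B(495,443)),'hin':(A(492,355),B(422,345)),'bearL':(A(397,250),B(240,340)),'bearR':(A(520,308),B(395,285)),
'footbot':(A(515,425),B(445,410)),'footleft':(A(355,345),B(240,515)),'hub':(A(438,315),B(325,365)),
'bfarL':(A(542,70),B(88,140)),'bfarR':(A(650,118),B(232,96)),'bnearL':(A(510,110),B(122,185)),'bnearR':(A(632,155),B(270,135)),'bnfL':(A(490,150),B(143,215)),'bnfR':(A(610,190),B(287,165)),
'boardLa':(C(25,100),D(133,485)),'boardLb':(C(35,118),D(160,485)),'boardRa':(C(160,14),D(115,325)),'boardRb':(C(170,30),D(142,325))}
for k,(a,b) in P.items(): print(k,tri(S['scene'],[a],S['side'],[b])[0])
b=onz(S['scene'],[(334,140)],0);print('bottle~',b)
E
python3 m1.py
```

```text
fjawL [0.4568 0.2404 0.0929 0.0004]
fjawR [0.5537 0.2664 0.0797 0.0052]
fjawbackL [0.4542 0.2636 0.095  0.0024]
fjawbackR [0.5488 0.283  0.0933 0.0022]
hout [ 0.6085 -0.0642  0.0831  0.    ]
hin [0.5952 0.0107 0.0837 0.0023]
bearL [0.5034 0.0236 0.1034 0.0009]
bearR [0.5913 0.0433 0.0973 0.0021]
footbot [0.6146 0.0156 0.0162 0.0081]
footleft [ 0.4894 -0.0084  0.0075  0.0017]
hub [0.5457 0.0156 0.0782 0.001 ]
bfarL [0.4675 0.2245 0.08   0.0003]
bfarR [0.5554 0.2373 0.0808 0.0024]
bnearL [0.4763 0.1761 0.085  0.0009]
bnearR [0.5666 0.2004 0.0801 0.0064]
bnfL [0.4837 0.1453 0.0825 0.0083]
bnfR [0.5702 0.171  0.0776 0.    ]
boardLa [ 0.4842 -0.3423  0.1136  0.001 ]
boardLb [ 0.4966 -0.3458  0.1131  0.0016]
boardRa [ 0.5043 -0.256   0.1165  0.0005]
boardRb [ 0.5171 -0.26    0.1175  0.0011]
bottle~ [[0.4921 0.3766 0.    ]]
```

```bash
cat >> h.py <<'E'
def plan(p,az,n,claw=1,show=8):
    """n equal world steps to TCP p, tool down, tool y at azimuth az (deg); print tool-frame rows"""
    o=manip.get_obs(); R=o['tool_rot']; p0=o['tcp_pos']; a=np.radians(az)
    y=np.array([np.cos(a),np.sin(a),0]); z=np.array([0,0,-1.]); T=np.c_[np.cross(y,z),y,z]
    rv=cv2.Rodrigues(R.T@T)[0].ravel()
    st=(np.array(p)-p0)/n; rows=[]
    for i in range(n):
        Ri=R@cv2.Rodrigues(rv*i/n)[0]; rows.append(np.r_[np.round(Ri.T@st,4),np.round(rv/n,3),claw])
    print('maxstep',np.abs(rows).max(0)[:6])
    for i in range(0,n,8): print([float(x) for x in np.array(rows[i:i+8]).ravel()])
def st():
    o=manip.get_obs();R=o['tool_rot']
    print('t',round(o['time_s'],2),'p',o['tcp_pos'].round(4),'yaw',round(float(np.degrees(np.arctan2(R[1,1],R[0,1]))),2),'z',R[:,2].round(3),'F',o['contact_force'].round(1),'w',round(o['width'],3),'q',o['joint_positions'].round(2))
E
python3 -c "
from h import *
plan((.50,.13,.36),12,14);import pickle;print(pickle.load(open('s0.pkl','rb'))['wrist']['camera_matrix'])"
```

```text
maxstep [0.0363 0.0227 0.0041 0.     0.     0.066 ]
[-0.0283, -0.0227, -0.004, -0.0, 0.0, 0.066, 1.0, -0.0297, -0.0208, -0.004, -0.0, 0.0, 0.066, 1.0, -0.031, -0.0188, -0.004, -0.0, 0.0, 0.066, 1.0, -0.0322, -0.0167, -0.004, -0.0, 0.0, 0.066, 1.0, -0.0332, -0.0146, -0.004, -0.0, 0.0, 0.066, 1.0, -0.0341, -0.0124, -0.004, -0.0, 0.0, 0.066, 1.0, -0.0348, -0.0101, -0.0041, -0.0, 0.0, 0.066, 1.0, -0.0354, -0.0078, -0.0041, -0.0, 0.0, 0.066, 1.0]
[-0.0359, -0.0055, -0.0041, -0.0, 0.0, 0.066, 1.0, -0.0361, -0.0031, -0.0041, -0.0, 0.0, 0.066, 1.0, -0.0363, -0.0007, -0.0041, -0.0, 0.0, 0.066, 1.0, -0.0362, 0.0016, -0.0041, -0.0, 0.0, 0.066, 1.0, -0.0361, 0.004, -0.0041, -0.0, 0.0, 0.066, 1.0, -0.0357, 0.0064, -0.0041, -0.0, 0.0, 0.066, 1.0]
[[376.53054768   0.         274.11169919]
 [  0.         376.53054768 215.80917385]
 [  0.           0.           1.        ]]
```

Call:
arm_command(
  series=[-0.028,-0.023,-0.004,0,0,0.066,1,-0.03,-0.021,-0.004,0,0,0.066,1,-0.031,-0.019,-0.004,0,0,0.066,1,-0.032,-0.017,-0.004,0,0,0.066,1,-0.033,-0.015,-0.004,0,0,0.066,1,-0.034,-0.012,-0.004,0,0,0.066,1,-0.035,-0.01,-0.004,0,0,0.066,1,-0.035,-0.008,-0.004,0,0,0.066,1],
)

```text
time_s: 0.82
tcp_pos: [0.3984, 0.3228, 0.3293]
tool_rot: [[-0.562, 0.827, -0.013], [0.827, 0.562, -0.001], [0.006, -0.011, -1.0]]
contact_force: [1.2, -0.7, -0.2]
width: 0.999
```

Call:
arm_command(
  series=[-0.036,-0.006,-0.004,0,0,0.066,1,-0.036,-0.003,-0.004,0,0,0.066,1,-0.036,-0.001,-0.004,0,0,0.066,1,-0.036,0.002,-0.004,0,0,0.066,1,-0.036,0.004,-0.004,0,0,0.066,1,-0.036,0.006,-0.004,0,0,0.066,1,0,0,0,0,0,0,1],
)

```text
time_s: 1.4
tcp_pos: [0.4943, 0.1057, 0.3543]
tool_rot: [[-0.165, 0.986, -0.01], [0.986, 0.165, -0.007], [-0.005, -0.011, -1.0]]
contact_force: [0.3, -1.0, -0.4]
width: 1.002
```

```bash
python3 -c "
from h import *
import pickle
st();s=snap('wrist','w1.png');st();pickle.dump(s,open('w1.pkl','wb'))"
```

```text
t 1.4 p [0.4943 0.1057 0.3543] yaw 9.51 z [-0.01  -0.007 -1.   ] F [ 0.3 -1.  -0.4] w 1.002 q [-0.49  0.35  0.33  1.76 -0.12  1.06  0.05]
t 1.45 p [0.493  0.1094 0.3538] yaw 9.83 z [-0.012 -0.003 -1.   ] F [-0.5  1.  -0.2] w 1.0 q [-0.49  0.35  0.33  1.76 -0.13  1.06  0.05]
```

View pics/w1.png

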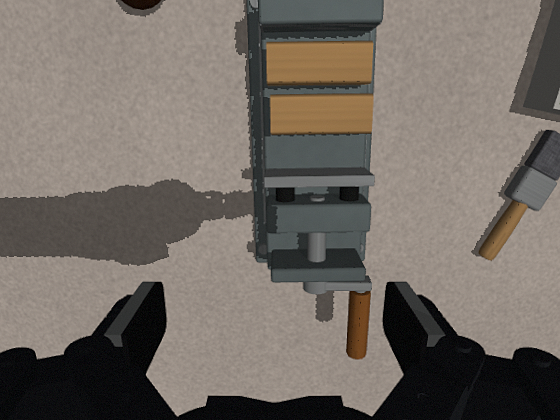

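The view shows the far block at rows 42–83, the near block at 96–134, the jaw plate at row 180, the bearing plate top at rows 250–267, and the handle from (360,290) to (356,357). I'll turn these into positions.

```bash
cat > m2.py <<'E'
from h import *
import pickle
np.set_printoptions(precision=4,suppress=True)
s=pickle.load(open('w1.pkl','rb'));S=pickle.load(open('s0.pkl','rb'))
im=s['img'];hsv=cv2.cvtColor(im,cv2.COLOR_RGB2HSV)
m=cv2.inRange(hsv,(8,90,60),(25,255,255))
n,l,stt,c=cv2.connectedComponentsWithStats(m)
for i in range(1,n):
    if stt[i,4]<400: continue
    r=cv2.minAreaRect(np.argwhere(l==i)[:,::-1].astype(np.float32)); b=cv2.boxPoints(r)
    print(stt[i],c[i].round(1)); print(b.round(1).tolist())
    print(onz(s,b,.083 if c[i][1]<200 else .083))
def z(uv,h): return onz(s,uv,h)
print('fjaw front',z([(249,27),(381,26)],.097))
print('movplate',z([(266,176),(374,176)],.097),'movjaw',z([(277,205),(370,203)],.097))
print('bearing',z([(272,267),(364,262)],.104),z([(274,252),(362,249)],.104))
print('cam',ray(s,[[280,210]]))
E
python3 m2.py
```

```text
[ 266   41  107   45 4599] [318.9  62.6]
[[265.6000061035156, 41.599998474121094], [372.0, 40.29999923706055], [372.5, 83.9000015258789], [266.1000061035156, 85.0999984741211]]
[[0.4655 0.224  0.083 ]
 [0.5537 0.2403 0.083 ]
 [0.5622 0.2059 0.083 ]
 [0.4716 0.1892 0.083 ]]
[ 270   94  103   41 4101] [320.8 113.6]
[[270.0, 94.0], [372.0, 94.0], [372.0, 134.0], [270.0, 134.0]]
[[0.4761 0.1825 0.083 ]
 [0.5637 0.1977 0.083 ]
 [0.5718 0.1641 0.083 ]
 [0.4817 0.1486 0.083 ]]
[ 480  201   48   59 1029] [502.8 230.3]
[[477.70001220703125, 253.1999969482422], [514.2000122070312, 197.0], [528.2000122070312, 206.10000610351562], [491.70001220703125, 262.29998779296875]]
[[0.7047 0.0693 0.083 ]
 [0.7213 0.1309 0.083 ]
 [0.7385 0.1247 0.083 ]
 [0.7225 0.0622 0.083 ]]
[ 348  291   23   68 1172] [358.7 325.2]
[[346.8999938964844, 357.5], [352.29998779296875, 289.6000061035156], [370.6000061035156, 291.0], [365.20001220703125, 359.0]]
[[ 0.6033 -0.0727  0.083 ]
 [ 0.5896  0.0094  0.083 ]
 [ 0.6085  0.0109  0.083 ]
 [ 0.6235 -0.0714  0.083 ]]
fjaw front [[0.4513 0.2308 0.097 ]
 [0.5555 0.2496 0.097 ]]
movplate [[0.4843 0.1131 0.097 ]
 [0.5786 0.1293 0.097 ]] movjaw [[0.4984 0.0884 0.097 ]
 [0.5811 0.1045 0.097 ]]
bearing [[0.5036 0.0303 0.104 ]
 [0.5873 0.0497 0.104 ]] [[0.5029 0.0455 0.104 ]
 [0.5823 0.0621 0.104 ]]
cam (array([0.4834, 0.1796, 0.4254]), array([[ 0.0538, -0.2784, -0.959 ]]))
```

```bash
python3 -c "
from h import *
plan((.50,-.30,.29),-13,12)"
```

```text
maxstep [0.0341 0.0071 0.0054 0.001  0.     0.033 ]
[-0.0337, -0.0052, 0.0054, -0.001, 0.0, 0.033, 1.0, -0.0339, -0.0041, 0.0054, -0.001, 0.0, 0.033, 1.0, -0.034, -0.0029, 0.0054, -0.001, 0.0, 0.033, 1.0, -0.0341, -0.0018, 0.0054, -0.001, 0.0, 0.033, 1.0, -0.0341, -0.0007, 0.0054, -0.001, 0.0, 0.033, 1.0, -0.0341, 0.0004, 0.0054, -0.001, 0.0, 0.033, 1.0, -0.0341, 0.0016, 0.0053, -0.001, 0.0, 0.033, 1.0, -0.034, 0.0027, 0.0053, -0.001, 0.0, 0.033, 1.0]
[-0.0339, 0.0038, 0.0053, -0.001, 0.0, 0.033, 1.0, -0.0338, 0.0049, 0.0053, -0.001, 0.0, 0.033, 1.0, -0.0336, 0.006, 0.0053, -0.001, 0.0, 0.033, 1.0, -0.0334, 0.0071, 0.0053, -0.001, 0.0, 0.033, 1.0]
```

Call:
arm_command(
  series=[-0.034,-0.005,0.005,-0.001,0,0.033,1,-0.034,-0.004,0.005,-0.001,0,0.033,1,-0.034,-0.003,0.005,-0.001,0,0.033,1,-0.034,-0.002,0.005,-0.001,0,0.033,1,-0.034,-0.001,0.005,-0.001,0,0.033,1,-0.034,0,0.005,-0.001,0,0.033,1,-0.034,0.001,0.005,-0.001,0,0.033,1,-0.034,0.003,0.005,-0.001,0,0.033,1],
)

```text
time_s: 2.12
tcp_pos: [0.501, -0.1528, 0.3087]
tool_rot: [[0.065, 0.998, -0.006], [0.998, -0.065, 0.012], [0.012, -0.006, -1.0]]
contact_force: [0.9, -0.9, -0.2]
width: 0.999
```

Call:
arm_command(
  series=[-0.034,0.004,0.005,-0.001,0,0.033,1,-0.034,0.005,0.005,-0.001,0,0.033,1,-0.034,0.006,0.005,-0.001,0,0.033,1,-0.034,0.007,0.005,-0.001,0,0.033,1,0,0,0,0,0,0,1,0,0,0,0,0,0,1],
)

```text
time_s: 2.62
tcp_pos: [0.5072, -0.2964, 0.2813]
tool_rot: [[0.2, 0.98, -0.006], [0.98, -0.2, 0.014], [0.013, -0.009, -1.0]]
contact_force: [-0.9, 2.0, 0.5]
width: 0.999
```

```bash
python3 -c "
from h import *
import pickle
st();s=snap('wrist','w2.png');st();pickle.dump(s,open('w2.pkl','wb'))"
```

```text
t 2.62 p [ 0.5072 -0.2964  0.2813] yaw -11.56 z [-0.006  0.014 -1.   ] F [-0.9  2.   0.5] w 0.999 q [ 0.22  0.57  0.44  1.64 -0.29  1.    0.56]
t 2.67 p [ 0.5066 -0.2969  0.2814] yaw -11.58 z [-0.007  0.013 -1.   ] F [ 0.7 -1.3 -0.1] w 0.997 q [ 0.22  0.57  0.44  1.64 -0.29  1.    0.56]
```

View pics/w2.png

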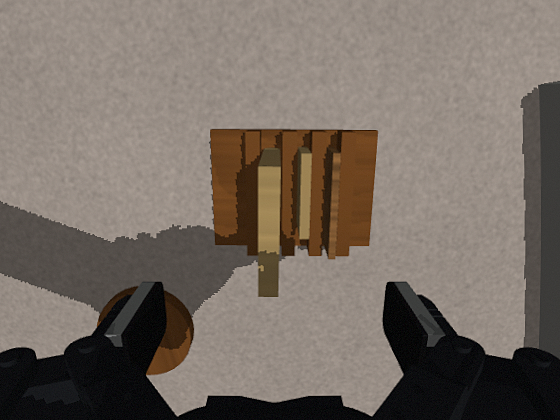

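The board's top face spans columns 258–280 and rows 166–297, with its lower part shaded. The neighbouring panel is at columns 300–311.

```bash
python3 - <<'E'
from h import *
import pickle
np.set_printoptions(precision=4,suppress=True)
s=pickle.load(open('w2.pkl','rb'));S=pickle.load(open('s0.pkl','rb'))
uv=[(258,167),(281,167),(278.5,297),(259,297)]
for h in(.115,.12): 
    q=onz(s,uv,h);print(q,q.mean(0),np.linalg.norm(q-np.roll(q,-1,0),axis=1))
C=lambda x,y:((x+.5)/4+144.5,(y+.5)/4+261.5)
D=lambda x,y:((x+.5)/4+269.5,(y-300+.5)/4+284.5)
o=[uv[0],uv[3],uv[1],uv[2]]
print(tri(s,o,S['scene'],[C(160,14),C(25,100),C(170,30),C(35,118)]))
print(tri(s,o,S['side'],[D(115,325),D(133,485),D(142,325),D(160,485)]))
print('panel z.06',onz(s,[(300,153),(311,153)],.06),'bottom end z.07',onz(s,[(269,150)],.03))
E
```

```text
[[ 0.5041 -0.2588  0.115 ]
 [ 0.5185 -0.2617  0.115 ]
 [ 0.4988 -0.3519  0.115 ]
 [ 0.4853 -0.3492  0.115 ]] [ 0.5017 -0.3054  0.115 ] [0.0147 0.0922 0.0138 0.0923]
[[ 0.5045 -0.2581  0.12  ]
 [ 0.5186 -0.261   0.12  ]
 [ 0.4993 -0.3492  0.12  ]
 [ 0.4861 -0.3466  0.12  ]] [ 0.5021 -0.3037  0.12  ] [0.0144 0.0903 0.0135 0.0904]
[[ 0.5051 -0.2575  0.1193  0.002 ]
 [ 0.488  -0.3433  0.1246  0.0027]
 [ 0.5187 -0.2605  0.1221  0.0004]
 [ 0.5005 -0.3464  0.124   0.0018]]
[[ 0.504  -0.2579  0.1199  0.0011]
 [ 0.4846 -0.3462  0.1198  0.003 ]
 [ 0.5179 -0.2611  0.1179  0.0014]
 [ 0.4975 -0.3495  0.1184  0.0035]]
panel z.06 [[ 0.5339 -0.2625  0.06  ]
 [ 0.5423 -0.2642  0.06  ]] bottom end z.07 [[ 0.5095 -0.2586  0.03  ]]
```

```bash
python3 -c "
from h import *
plan((.502,-.3035,.148),-12,6)"
```

```text
maxstep [0.0015 0.0005 0.0222 0.002  0.002  0.001 ]
[-0.0015, -0.0003, 0.0222, -0.002, -0.002, 0.001, 1.0, -0.0014, -0.0004, 0.0222, -0.002, -0.002, 0.001, 1.0, -0.0014, -0.0004, 0.0222, -0.002, -0.002, 0.001, 1.0, -0.0014, -0.0004, 0.0222, -0.002, -0.002, 0.001, 1.0, -0.0013, -0.0005, 0.0222, -0.002, -0.002, 0.001, 1.0, -0.0013, -0.0005, 0.0222, -0.002, -0.002, 0.001, 1.0]
```

Call:
arm_command(
  series=[-0.002,-0.001,0.02,-0.002,-0.002,0.001,1,-0.002,-0.001,0.022,-0.002,-0.002,0.001,1,-0.001,0,0.022,-0.002,-0.002,0.001,1,-0.001,0,0.022,-0.002,-0.002,0.001,1,-0.001,0,0.022,-0.002,-0.002,0.001,1,-0.001,0,0.022,-0.002,-0.002,0.001,1,0,0,0,0,0,0,1],
)

```text
time_s: 3.25
tcp_pos: [0.5103, -0.2885, 0.1491]
tool_rot: [[0.184, 0.983, 0.012], [0.983, -0.184, 0.006], [0.008, 0.011, -1.0]]
contact_force: [-1.3, 1.5, -0.1]
width: 1.0
```

```bash
python3 -c "
from h import *
st();plan((.502,-.3035,.147),-12,1)"
```

```text
t 3.25 p [ 0.5103 -0.2885  0.1491] yaw -10.58 z [ 0.012  0.006 -1.   ] F [-1.3  1.5 -0.1] w 1.0 q [ 0.27  0.73  0.35  1.78 -0.39  0.69  0.65]
maxstep [0.0163 0.0054 0.0019 0.01   0.008  0.025 ]
[-0.0163, -0.0054, 0.0019, 0.01, -0.008, 0.025, 1.0]
```

Call:
arm_command(
  series=[-0.008,-0.003,0.001,0.005,-0.004,0.012,1,-0.008,-0.003,0.001,0.005,-0.004,0.012,1,0,0,0,0,0,0,1],
)

```text
time_s: 3.5
tcp_pos: [0.503, -0.3, 0.1484]
tool_rot: [[0.202, 0.979, 0.001], [0.979, -0.202, 0.002], [0.002, 0.001, -1.0]]
contact_force: [-0.6, -0.4, -0.6]
width: 1.0
```

```bash
python3 -c "
from h import *
st();plan((.502,-.3035,.147),-12,1)"
```

```text
t 3.5 p [ 0.503  -0.3     0.1484] yaw -11.64 z [ 0.001  0.002 -1.   ] F [-0.6 -0.4 -0.6] w 1.0 q [ 0.28  0.73  0.36  1.78 -0.38  0.7   0.65]
maxstep [0.0036 0.0003 0.0014 0.001  0.002  0.006 ]
[-0.0036, -0.0003, 0.0014, 0.001, -0.002, 0.006, 1.0]
```

Good alignment, so I'll close the gripper.

Call:
arm_command(
  series=[-0.003,0,0,0,0,0.006,0,0,0,0,0,0,0,-1,0,0,0,0,0,0,-1,0,0,0,0,0,0,-1,0,0,0,0,0,0,-1,0,0,0,0,0,0,-1,0,0,0,0,0,0,-1,0,0,0,0,0,0,-1],
  grip_force=80,
)

```text
time_s: 4.17
tcp_pos: [0.5027, -0.3052, 0.1537]
tool_rot: [[0.209, 0.978, 0.006], [0.978, -0.209, -0.002], [-0.001, 0.007, -1.0]]
contact_force: [-0.3, 0.4, 0.5]
width: 0.156
```

```bash
python3 -c "
from h import *
st()"
```

```text
t 4.17 p [ 0.5027 -0.3052  0.1537] yaw -12.09 z [ 0.006 -0.002 -1.   ] F [-0.3  0.4  0.5] w 0.156 q [ 0.28  0.73  0.37  1.78 -0.38  0.7   0.65]
```

Call:
arm_command(
  series=[0,0,-0.02,0,0,0,-1,0,0,-0.04,0,0,0,-1,0,0,-0.04,0,0,0,-1,0,0,-0.04,0,0,0,-1,0,0,-0.02,0,0,0,-1],
)

```text
time_s: 4.58
tcp_pos: [0.5006, -0.302, 0.311]
tool_rot: [[0.21, 0.978, -0.009], [0.978, -0.209, 0.008], [0.006, -0.011, -1.0]]
contact_force: [0.0, -1.1, -0.7]
width: 0.155
```

```bash
python3 -c "
from h import *
st();plan((.518,.1935,.30),-80,15,-1)"
```

```text
t 4.58 p [ 0.5006 -0.302   0.311 ] yaw -12.09 z [-0.009  0.008 -1.   ] F [ 0.  -1.1 -0.7] w 0.155 q [ 0.22  0.54  0.47  1.61 -0.27  1.06  0.55]
maxstep [0.0325 0.0317 0.001  0.001  0.     0.079 ]
[0.0325, -0.0058, 0.001, -0.001, 0.0, 0.079, -1.0, 0.032, -0.0083, 0.001, -0.001, 0.0, 0.079, -1.0, 0.0312, -0.0108, 0.001, -0.001, 0.0, 0.079, -1.0, 0.0303, -0.0133, 0.001, -0.001, 0.0, 0.079, -1.0, 0.0291, -0.0156, 0.001, -0.001, 0.0, 0.079, -1.0, 0.0278, -0.0179, 0.0009, -0.001, 0.0, 0.079, -1.0, 0.0263, -0.02, 0.0009, -0.001, 0.0, 0.079, -1.0, 0.0247, -0.022, 0.0009, -0.001, 0.0, 0.079, -1.0]
[0.0228, -0.0239, 0.0009, -0.001, 0.0, 0.079, -1.0, 0.0209, -0.0256, 0.0009, -0.001, 0.0, 0.079, -1.0, 0.0188, -0.0272, 0.0009, -0.001, 0.0, 0.079, -1.0, 0.0166, -0.0286, 0.0008, -0.001, 0.0, 0.079, -1.0, 0.0143, -0.0298, 0.0008, -0.001, 0.0, 0.079, -1.0, 0.0119, -0.0308, 0.0008, -0.001, 0.0, 0.079, -1.0, 0.0094, -0.0317, 0.0008, -0.001, 0.0, 0.079, -1.0]
```

Call:
arm_command(
  series=[0.032,-0.006,0,-0.001,0,0.079,-1,0.032,-0.008,0,-0.001,0,0.079,-1,0.031,-0.011,0,-0.001,0,0.079,-1,0.03,-0.013,0,-0.001,0,0.079,-1,0.029,-0.016,0,-0.001,0,0.079,-1,0.028,-0.018,0,-0.001,0,0.079,-1,0.026,-0.02,0,-0.001,0,0.079,-1,0.025,-0.022,0,-0.001,0,0.079,-1],
)

```text
time_s: 5.25
tcp_pos: [0.5157, -0.0412, 0.3174]
tool_rot: [[0.779, 0.626, 0.018], [0.626, -0.779, -0.011], [0.007, 0.02, -1.0]]
contact_force: [0.1, 0.6, -0.5]
width: 0.152
```

```bash
python3 -c "
from h import *
st();plan((.518,.1935,.30),-80,8,-1)"
```

```text
t 5.25 p [ 0.5157 -0.0412  0.3174] yaw -51.22 z [ 0.018 -0.011 -1.   ] F [ 0.1  0.6 -0.5] w 0.152 q [-0.42  0.45  0.68  1.81 -0.33  0.98 -0.51]
maxstep [0.0186 0.0285 0.0021 0.002  0.001  0.063 ]
[0.0186, -0.0227, 0.0019, 0.002, -0.001, 0.063, -1.0, 0.0171, -0.0238, 0.0019, 0.002, -0.001, 0.063, -1.0, 0.0156, -0.0249, 0.0019, 0.002, -0.001, 0.063, -1.0, 0.014, -0.0258, 0.0019, 0.002, -0.001, 0.063, -1.0, 0.0124, -0.0266, 0.002, 0.002, -0.001, 0.063, -1.0, 0.0107, -0.0273, 0.002, 0.002, -0.001, 0.063, -1.0, 0.0089, -0.028, 0.0021, 0.002, -0.001, 0.063, -1.0, 0.0072, -0.0285, 0.0021, 0.002, -0.001, 0.063, -1.0]
```

Call:
arm_command(
  series=[0.019,-0.023,0.002,0.002,-0.001,0.063,-1,0.017,-0.024,0.002,0.002,-0.001,0.063,-1,0.016,-0.025,0.002,0.002,-0.001,0.063,-1,0.014,-0.026,0.002,0.002,-0.001,0.063,-1,0.012,-0.027,0.002,0.002,-0.001,0.063,-1,0.011,-0.027,0.002,0.002,-0.001,0.063,-1,0.009,-0.028,0.002,0.002,-0.001,0.063,-1,0.007,-0.028,0.002,0.002,-0.001,0.063,-1],
)

```text
time_s: 5.92
tcp_pos: [0.5186, 0.2119, 0.2979]
tool_rot: [[0.988, 0.152, 0.005], [0.152, -0.988, 0.005], [0.006, -0.004, -1.0]]
contact_force: [0.5, 0.7, -1.2]
width: 0.153
```

Call:
arm_command(
  series=[0,0,0,0,0,0,-1,0,0,0,0,0,0,-1],
)

```text
time_s: 6.08
tcp_pos: [0.517, 0.2227, 0.2951]
tool_rot: [[0.986, 0.166, 0.002], [0.166, -0.986, 0.008], [0.004, -0.008, -1.0]]
contact_force: [0.2, -1.1, -1.4]
width: 0.156
```

```bash
python3 -c "
from h import *
st();plan((.518,.1935,.30),-80,3,-1)
import pickle
S={n:snap(n,n+'3.png') for n in('scene','side','wrist')}
pickle.dump(S,open('s3.pkl','wb'));st()
a=cv2.imread('pics/wrist3.png');b=cv2.imread('pics/side3.png');c=cv2.imread('pics/scene3.png')
M=np.zeros((600,800,3),np.uint8)
M[:300,:400]=cv2.resize(a,(400,300))
M[300:,:400]=cv2.resize(b[70:220,200:400],None,fx=2,fy=2)
M[:480,400:]=cv2.resize(c[30:190,230:363],(400,480))
cv2.imwrite('pics/c3.png',M)
"
```

```text
t 6.08 p [0.517  0.2227 0.2951] yaw -80.42 z [ 0.002  0.008 -1.   ] F [ 0.2 -1.1 -1.4] w 0.156 q [-0.93  0.59  0.79  1.71 -0.48  1.04 -1.38]
maxstep [0.0013 0.0096 0.0017 0.003  0.001  0.002 ]
[-0.0013, 0.0096, -0.0017, -0.003, -0.001, -0.002, -1.0, -0.0013, 0.0096, -0.0017, -0.003, -0.001, -0.002, -1.0, -0.0013, 0.0096, -0.0017, -0.003, -0.001, -0.002, -1.0]
t 6.23 p [0.5172 0.2208 0.2955] yaw -80.62 z [ 0.002  0.009 -1.   ] F [-0.3  0.2 -0.9] w 0.16 q [-0.92  0.59  0.79  1.71 -0.48  1.04 -1.38]
```

View pics/c3.png

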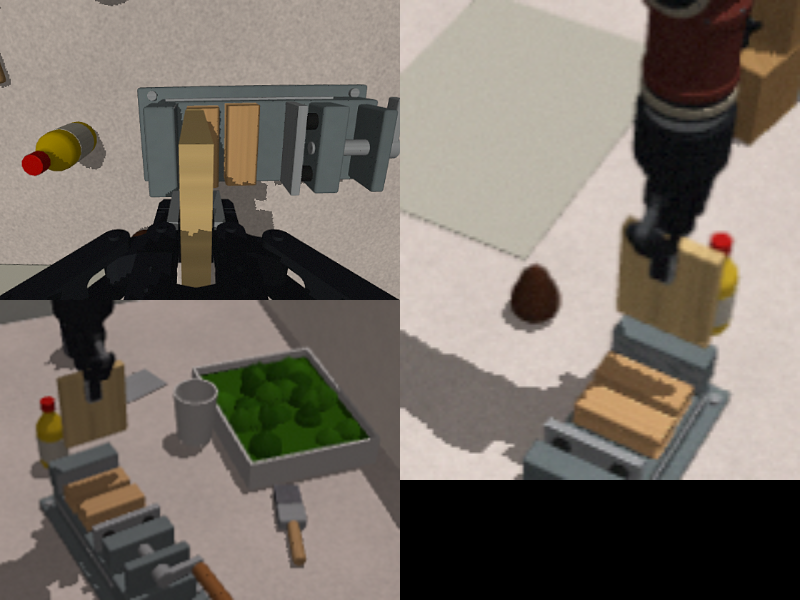

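The board is held upright and aligned with the gap, and the bottle is clear behind the fixed jaw. Next I'll measure the board's foot and the gap.

```bash
python3 - <<'E'
from h import *
import pickle
np.set_printoptions(precision=4,suppress=True)
S=pickle.load(open('s3.pkl','rb'))
a=lambda x,y:((x-400)/3.0075+230-.3,y/3+30-.3); b=lambda x,y:(x/2+200-.25,(y-300)/2+70-.25)
t=tri(S['scene'],[a(617,308),a(712,343),a(625,218),a(720,248)],S['side'],[b(66,447),b(126,430),b(58,375),b(125,363)]);print(t)
w=S['wrist'];hsv=cv2.cvtColor(w['img'],cv2.COLOR_RGB2HSV)
m=cv2.inRange(hsv,(8,110,60),(22,255,255));m[:,345:]=0;m[280:]=0
n,l,s_,c=cv2.connectedComponentsWithStats(m)
for i in range(1,n):
    if s_[i,4]>800: print(s_[i],c[i])
# bright block near: 
i=max(range(1,n),key=lambda i:s_[i,4]*(c[i][0]>300))
bx=cv2.boxPoints(cv2.minAreaRect(np.argwhere(l==i)[:,::-1].astype(np.float32)));print(bx,onz(w,bx,.083),onz(w,bx,.083).mean(0))
cv2.imwrite('pics/w3crop.png',cv2.resize(cv2.cvtColor(w['img'],cv2.COLOR_RGB2BGR)[100:300,190:390],(800,600)[1:]*2 if 0 else (600,600),interpolation=cv2.INTER_CUBIC))
E
```

```text
[[0.4747 0.2165 0.154  0.0004]
 [0.5642 0.2418 0.1458 0.0052]
 [0.4764 0.2146 0.2685 0.0044]
 [0.5632 0.228  0.2679 0.012 ]]
[ 313  145   32  115 3481] [329.3407 202.1347]
[ 250  148   57  132 6857] [278.6881 213.9676]
[[313. 145.]
 [344. 145.]
 [344. 259.]
 [313. 259.]] [[0.5657 0.2025 0.083 ]
 [0.5697 0.1797 0.083 ]
 [0.4797 0.1595 0.083 ]
 [0.4754 0.1845 0.083 ]] [0.5226 0.1816 0.083 ]
```

View pics/w3crop.png

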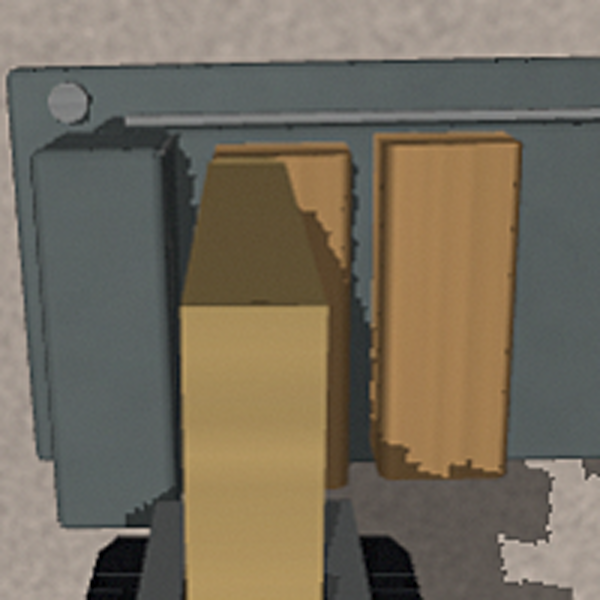

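The crop shows the foot edge at (261–286,154), the board's top end at (250–300,201), and the gap's centre line from (312,148) to (311,258).

```bash
python3 - <<'E'
from h import *
import pickle
np.set_printoptions(precision=4,suppress=True)
w=pickle.load(open('s3.pkl','rb'))['wrist']
print('foot',onz(w,[(261,153.3),(285.7,154)],.153),'topend',onz(w,[(250,201.7),(300,201)],.263))
print('gap',onz(w,[(312,148),(311.3,258)],.082))
E
```

```text
foot [[0.5626 0.2382 0.153 ]
 [0.5645 0.2244 0.153 ]] topend [[0.5634 0.2367 0.263 ]
 [0.566  0.2227 0.263 ]]
gap [[0.5633 0.2027 0.082 ]
 [0.4756 0.1859 0.082 ]]
```

```bash
python3 -c "
from h import *
plan((.5185,.1945,.265),-80,3,-1)"
```

```text
maxstep [0.0011 0.0088 0.0102 0.003  0.001  0.004 ]
[-0.001, 0.0088, 0.0101, -0.003, -0.001, -0.004, -1.0, -0.0011, 0.0088, 0.0101, -0.003, -0.001, -0.004, -1.0, -0.0011, 0.0088, 0.0102, -0.003, -0.001, -0.004, -1.0]
```

Call:
arm_command(
  series=[-0.001,0.009,0.01,-0.003,-0.001,-0.004,-1,-0.001,0.009,0.01,-0.003,-0.001,-0.004,-1,-0.001,0.009,0.01,-0.003,-0.001,-0.003,-1,0,0,0,0,0,0,-1,0,0,0,0,0,0,-1],
)

```text
time_s: 6.65
tcp_pos: [0.5205, 0.1853, 0.267]
tool_rot: [[0.987, 0.163, 0.006], [0.163, -0.987, -0.001], [0.005, 0.002, -1.0]]
contact_force: [0.2, 0.3, -1.1]
width: 0.153
```

```bash
python3 -c "
from h import *
st();plan((.5185,.1945,.24),-80,3,-1)"
```

```text
t 6.65 p [0.5205 0.1853 0.267 ] yaw -80.6 z [ 0.006 -0.001 -1.   ] F [ 0.2  0.3 -1.1] w 0.153 q [-0.86  0.6   0.77  1.78 -0.5   0.96 -1.29]
maxstep [0.0002 0.0031 0.009  0.001  0.002  0.003 ]
[-0.0002, -0.0031, 0.009, 0.001, -0.002, -0.003, -1.0, -0.0002, -0.0031, 0.009, 0.001, -0.002, -0.003, -1.0, -0.0001, -0.0031, 0.009, 0.001, -0.002, -0.003, -1.0]
```

Call:
arm_command(
  series=[0,-0.003,0.009,0.001,-0.002,-0.003,-1,0,-0.003,0.009,0.001,-0.002,-0.003,-1,0,-0.001,0.003,0.001,-0.002,-0.003,-1,0,0,0,0,0,0,-1,0,0,0,0,0,0,-1],
)

```text
time_s: 7.07
tcp_pos: [0.5203, 0.1928, 0.2456]
tool_rot: [[0.985, 0.172, 0.001], [0.172, -0.985, 0.004], [0.002, -0.003, -1.0]]
contact_force: [-0.3, 0.3, -0.8]
width: 0.154
```

```bash
python3 -c "
from h import *
st();plan((.5185,.1945,.235),-80,2,-1)"
```

```text
t 7.07 p [0.5203 0.1928 0.2456] yaw -80.11 z [ 0.001  0.004 -1.   ] F [-0.3  0.3 -0.8] w 0.154 q [-0.85  0.63  0.74  1.79 -0.53  0.92 -1.27]
maxstep [0.0007 0.001  0.0053 0.002  0.001  0.001 ]
[-0.0007, -0.001, 0.0053, -0.002, -0.001, -0.001, -1.0, -0.0007, -0.001, 0.0053, -0.002, -0.001, -0.001, -1.0]
```

Call:
arm_command(
  series=[-0.001,-0.001,0.003,-0.002,-0.001,0,-1,0,0,0.002,-0.002,0,0,-1,0,0,0,0,0,0,-1],
)

```text
time_s: 7.32
tcp_pos: [0.5191, 0.1946, 0.2404]
tool_rot: [[0.985, 0.173, 0.002], [0.173, -0.985, -0.0], [0.001, 0.001, -1.0]]
contact_force: [0.6, -0.6, -1.6]
width: 0.153
```

```bash
python3 -c "
from h import *
import pickle
st();w=snap('wrist','w4.png');v=snap('side','v4.png');pickle.dump((w,v),open('w4.pkl','wb'))
a=cv2.imread('pics/w4.png')[90:290,190:390];b=cv2.imread('pics/v4.png')[120:200,215:295]
M=np.hstack([cv2.resize(a,(500,500),interpolation=2),cv2.resize(b,(300,300),interpolation=2).repeat(1,0) if 0 else cv2.copyMakeBorder(cv2.resize(b,(300,300),interpolation=2),0,200,0,0,0)])
cv2.imwrite('pics/c4.png',M)"
```

```text
t 7.32 p [0.5191 0.1946 0.2404] yaw -80.01 z [ 0.002 -0.    -1.   ] F [ 0.6 -0.6 -1.6] w 0.153 q [-0.85  0.64  0.74  1.8  -0.53  0.91 -1.27]
```

View pics/c4.png

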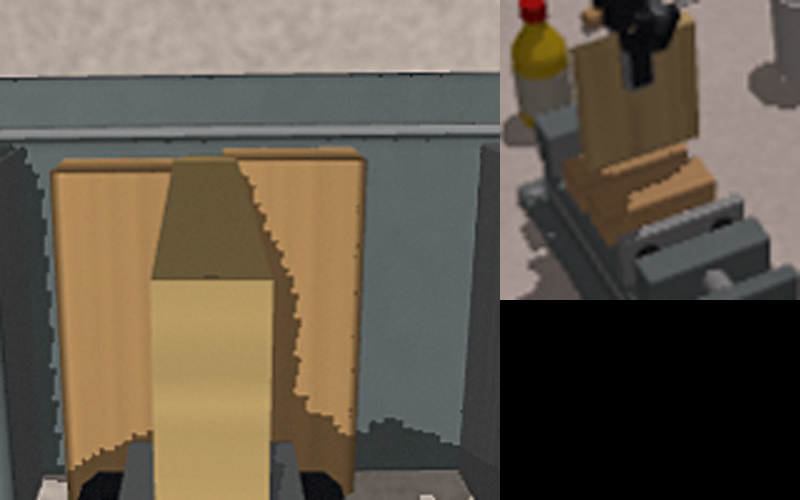

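The foot sits about 1 mm off the gap's centre (crop columns 204 against 209), and the board is upright. I'll descend into the gap.

Call:
arm_command(
  series=[0,0.001,0.006,0,0,0,-1,0,0,0.006,0,0,0,-1,0,0,0.004,0,0,0,-1,0,0,0.003,0,0,0,-1],
)

```text
time_s: 7.75
tcp_pos: [0.5202, 0.1936, 0.2211]
tool_rot: [[0.985, 0.173, 0.005], [0.173, -0.985, 0.001], [0.005, -0.0, -1.0]]
contact_force: [-0.6, 0.4, 0.3]
width: 0.154
```

```bash
python3 -c "
from h import *
st();plan((.5188,.1936,.195),-80,5,-1)"
```

```text
t 7.75 p [0.5202 0.1936 0.2211] yaw -80.02 z [ 0.005  0.001 -1.   ] F [-0.6  0.4  0.3] w 0.154 q [-0.84  0.66  0.72  1.82 -0.56  0.87 -1.25]
maxstep [0.0003 0.0001 0.0052 0.     0.001  0.    ]
[-0.0003, -0.0001, 0.0052, -0.0, -0.001, -0.0, -1.0, -0.0003, -0.0001, 0.0052, -0.0, -0.001, -0.0, -1.0, -0.0003, -0.0001, 0.0052, -0.0, -0.001, -0.0, -1.0, -0.0003, -0.0001, 0.0052, -0.0, -0.001, -0.0, -1.0, -0.0003, -0.0001, 0.0052, -0.0, -0.001, -0.0, -1.0]
```

Call:
arm_command(
  series=[0,0,0.005,0,-0.001,0,-1,0,0,0.005,0,-0.001,0,-1,0,0,0.004,0,-0.001,0,-1],
)

```text
time_s: 8.0
tcp_pos: [0.5205, 0.1934, 0.2058]
tool_rot: [[0.985, 0.173, 0.002], [0.173, -0.985, 0.0], [0.002, -0.0, -1.0]]
contact_force: [0.6, 0.2, -1.0]
width: 0.156
```

Call:
arm_command(
  series=[0,0,0.004,0,0,0,-1,0,0,0.004,0,0,0,-1],
)

```text
time_s: 8.17
tcp_pos: [0.5206, 0.1941, 0.1982]
tool_rot: [[0.985, 0.173, 0.0], [0.173, -0.985, 0.003], [0.001, -0.003, -1.0]]
contact_force: [-11.2, -2.3, 41.0]
width: 0.152
```

Call:
arm_command(
  series=[0,0,0.003,0,0,0,-1,0,0,0.003,0,0,0,-1],
)

```text
time_s: 8.33
tcp_pos: [0.5207, 0.1933, 0.1984]
tool_rot: [[0.985, 0.173, -0.001], [0.173, -0.985, 0.008], [0.001, -0.008, -1.0]]
contact_force: [-6.9, -0.3, 19.1]
width: 0.155
```

```bash
python3 -c "
from h import *
import pickle
st();w=snap('wrist','w5.png');v=snap('side','v5.png');c=snap('scene','x5.png');pickle.dump((w,v,c),open('w5.pkl','wb'))
a=cv2.imread('pics/w5.png')[70:270,170:390];b=cv2.imread('pics/v5.png')[120:195,215:295];d=cv2.imread('pics/x5.png')[100:175,270:350]
M=np.hstack([cv2.resize(a,(480,440),interpolation=2),np.vstack([cv2.resize(b,(320,220*1),interpolation=2),cv2.resize(d,(320,220),interpolation=2)])])
cv2.imwrite('pics/c5.png',M)"
```

```text
t 8.33 p [0.5207 0.1933 0.1984] yaw -80.05 z [-0.001  0.008 -1.   ] F [-6.9 -0.3 19.1] w 0.155 q [-0.81  0.69  0.69  1.84 -0.59  0.83 -1.22]
```

View pics/c5.png

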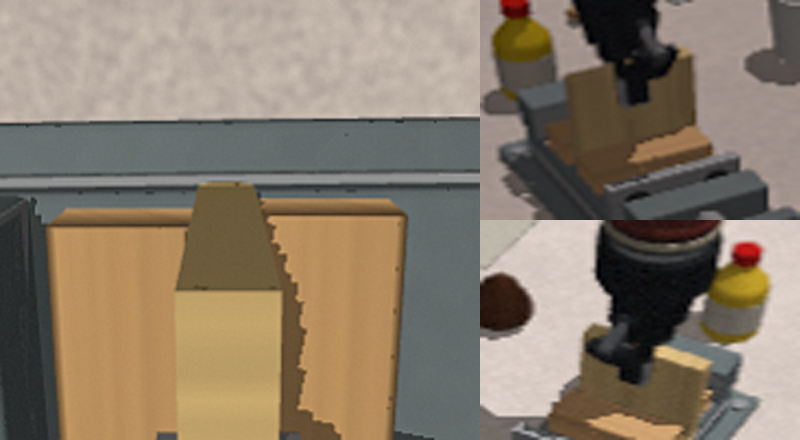

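The board's foot is down between the blocks, which have spread, and it reached the bed. I'll release it and rise.

Call:
arm_command(
  series=[0,0,0,0,0,0,-1,0,0,0,0,0,0,-1,0,0,0,0,0,0,-0.4,0,0,0,0,0,0,0.2,0,0,0,0,0,0,0.2,0,0,0,0,0,0,0.2,0,0,0,0,0,0,0.2],
)

```text
time_s: 9.07
tcp_pos: [0.5212, 0.1929, 0.1986]
tool_rot: [[0.985, 0.172, 0.001], [0.172, -0.985, 0.009], [0.003, -0.008, -1.0]]
contact_force: [0.3, -0.5, -0.7]
width: 0.607
```

Call:
arm_command(
  series=[0,0,-0.01,0,0,0,0.2,0,0,-0.02,0,0,0,0.2,0,0,-0.035,0,0,0,0.2,0,0,-0.035,0,0,0,0.2,0,0,-0.02,0,0,0,1],
)

```text
time_s: 9.48
tcp_pos: [0.5186, 0.1915, 0.3189]
tool_rot: [[0.985, 0.171, -0.013], [0.171, -0.985, 0.002], [-0.012, -0.004, -1.0]]
contact_force: [1.3, -0.1, 0.2]
width: 0.725
```

```bash
python3 -c "
from h import *
import pickle
st();w=snap('wrist','w6.png');v=snap('side','v6.png');c=snap('scene','x6.png');pickle.dump((w,v,c),open('w6.pkl','wb'))
a=cv2.imread('pics/w6.png');b=cv2.imread('pics/v6.png')[120:230,215:335];d=cv2.imread('pics/x6.png')[110:250,240:350]
M=np.zeros((600,800,3),np.uint8);M[:330,:440]=cv2.resize(a,(440,330));M[:330,440:]=cv2.resize(b,(360,330),interpolation=2)
M[330:,:]=0;cv2.imwrite('pics/c6.png',M[:330])"
```

```text
t 9.48 p [0.5186 0.1915 0.3189] yaw -80.17 z [-0.013  0.002 -1.   ] F [ 1.3 -0.1  0.2] w 0.725 q [-0.89  0.55  0.8   1.7  -0.44  1.1  -1.35]
```

View pics/c6.png

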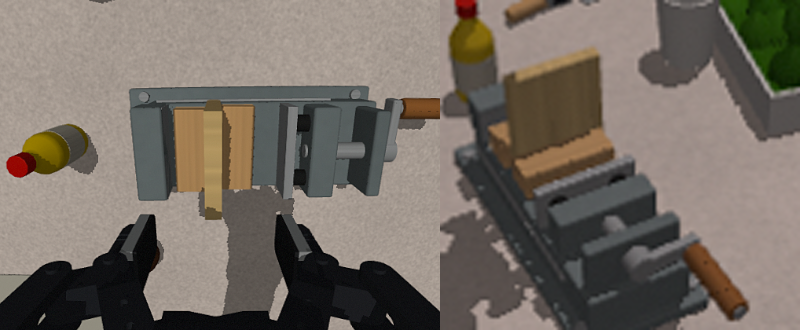

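The board stands upright between the blocks, the bottle is untouched, and the handle is still on the -y side. Next I'll measure the gap from jaw to pieces and refine the handle position by stereo.

```bash
python3 - <<'E'
from h import *
import pickle
np.set_printoptions(precision=4,suppress=True)
w,v,c=pickle.load(open('w6.pkl','rb'))
for r in(160,185,210): print(r,w['img'][r,200:400:2].astype(int).sum(1).tolist(), )
w1=pickle.load(open('w1.pkl','rb'));S=pickle.load(open('s0.pkl','rb'))
def comp(s,roi):
    h=cv2.cvtColor(s['img'],cv2.COLOR_RGB2HSV);m=cv2.inRange(h,(0,110,40),(14,255,255));k=np.zeros_like(m);x,y,X,Y=roi;k[y:Y,x:X]=m[y:Y,x:X]
    n,l,q,_=cv2.connectedComponentsWithStats(k);i=1+np.argmax(q[1:,4]);b=cv2.minAreaRect(np.argwhere(l==i)[:,::-1].astype(np.float32));print(b);return b[0]
a=comp(w1,(335,285,380,365));b=comp(S['scene'],(265,210,300,250));d=comp(S['side'],(290,190,325,230))
print(tri(w1,[a],S['scene'],[b]),tri(w1,[a],S['side'],[d]),tri(S['scene'],[b],S['side'],[d]))
E
```

```text
160 [285, 291, 244, 154, 159, 149, 150, 151, 157, 147, 158, 266, 403, 379, 374, 378, 373, 367, 381, 371, 362, 368, 379, 372, 356, 359, 363, 365, 366, 371, 391, 383, 386, 390, 386, 391, 385, 390, 391, 386, 394, 335, 196, 205, 202, 204, 233, 319, 374, 369, 367, 368, 370, 374, 361, 356, 356, 365, 364, 365, 354, 216, 259, 273, 267, 273, 265, 276, 279, 278, 279, 287, 277, 274, 277, 275, 283, 239, 158, 167, 167, 169, 154, 361, 368, 375, 379, 377, 387, 6, 61, 59, 64, 60, 65, 53, 58, 60, 134, 172]
185 [292, 281, 285, 238, 143, 112, 129, 143, 155, 149, 148, 238, 340, 384, 378, 370, 371, 377, 376, 373, 363, 374, 378, 377, 361, 353, 365, 366, 370, 361, 424, 417, 415, 414, 412, 417, 410, 415, 414, 414, 422, 359, 199, 205, 199, 201, 283, 373, 374, 370, 361, 370, 370, 381, 358, 356, 359, 367, 371, 370, 310, 212, 277, 270, 273, 274, 273, 276, 275, 280, 275, 275, 276, 275, 281, 279, 288, 167, 163, 163, 168, 163, 308, 367, 362, 372, 369, 370, 253, 282, 285, 263, 112, 169, 300, 313, 121, 122, 178, 252]
210 [285, 282, 282, 283, 236, 126, 130, 136, 147, 142, 153, 173, 249, 384, 380, 369, 364, 374, 375, 382, 368, 368, 372, 378, 374, 353, 362, 365, 371, 357, 394, 399, 403, 402, 403, 400, 405, 398, 403, 404, 400, 351, 200, 203, 199, 198, 282, 369, 372, 368, 358, 369, 380, 365, 355, 359, 364, 373, 362, 354, 218, 260, 268, 273, 273, 279, 277, 275, 276, 273, 279, 278, 272, 273, 271, 276, 218, 164, 171, 170, 161, 198, 363, 362, 366, 365, 367, 301, 279, 277, 313, 112, 125, 121, 131, 124, 123, 183, 250, 282]
((357.3940124511719, 324.1758728027344), (20.698753356933594, 67.97270202636719), 4.513988018035889)
((280.8846130371094, 229.923095703125), (8.043152809143066, 28.84440803527832), 33.690067291259766)
((306.0962219238281, 213.03158569335938), (27.689634323120117, 7.863182544708252), 51.8427734375)
[[ 0.6036 -0.0271  0.0866  0.001 ]] [[ 0.6026 -0.0281  0.0852  0.0021]] [[ 0.6025 -0.025   0.0816  0.0007]]
```

```bash
python3 - <<'E'
from h import *
import pickle
np.set_printoptions(precision=4,suppress=True)
w,v,c=pickle.load(open('w6.pkl','rb'));x=np.array([-.1736,.985,0])
f=lambda u,z:float(onz(w,[(u,185)],z)[0]@x)
print('fixed top',f(206,.097),'far L',f(222.5,.081),'board top',f(260,.165),f(282,.165),'near R',f(321,.081),'plate top',f(364,.097),'plate foot',f(353,.058))
o=manip.get_obs();print(cv2.Rodrigues(w['rvec'])[0][2])
plan((.605,-.040,.24),10,13)
E
```

```text
fixed top 0.15313193217564994 far L 0.14226639728010176 board top 0.10709173847786406 0.09366590839369947 near R 0.05957966804018627 plate top 0.02720499595991211 plate foot 0.02783171450219622
[-0.301  -0.0479 -0.9524]
maxstep [0.0182 0.019  0.006  0.001  0.     0.121 ]
[0.0036, 0.0187, 0.0058, -0.001, 0.0, -0.121, 1.0, 0.0013, 0.019, 0.0058, -0.001, 0.0, -0.121, 1.0, -0.001, 0.019, 0.0059, -0.001, 0.0, -0.121, 1.0, -0.0033, 0.0188, 0.0059, -0.001, 0.0, -0.121, 1.0, -0.0056, 0.0182, 0.0059, -0.001, 0.0, -0.121, 1.0, -0.0077, 0.0174, 0.0059, -0.001, 0.0, -0.121, 1.0, -0.0098, 0.0163, 0.0059, -0.001, 0.0, -0.121, 1.0, -0.0117, 0.015, 0.0059, -0.001, 0.0, -0.121, 1.0]
[-0.0134, 0.0135, 0.0059, -0.001, 0.0, -0.121, 1.0, -0.0149, 0.0118, 0.006, -0.001, 0.0, -0.121, 1.0, -0.0163, 0.0099, 0.006, -0.001, 0.0, -0.121, 1.0, -0.0173, 0.0079, 0.006, -0.001, 0.0, -0.121, 1.0, -0.0182, 0.0057, 0.006, -0.001, 0.0, -0.121, 1.0]
```

Call:
arm_command(
  series=[0.004,0.019,0.006,-0.001,0,-0.121,1,0.001,0.019,0.006,-0.001,0,-0.121,1,-0.001,0.019,0.006,-0.001,0,-0.121,1,-0.003,0.019,0.006,-0.001,0,-0.121,1,-0.006,0.018,0.006,-0.001,0,-0.121,1,-0.008,0.017,0.006,-0.001,0,-0.121,1,-0.01,0.016,0.006,-0.001,0,-0.121,1,-0.012,0.015,0.006,-0.001,0,-0.121,1],
)

```text
time_s: 10.3
tcp_pos: [0.5674, 0.0529, 0.2577]
tool_rot: [[0.386, 0.922, -0.027], [0.922, -0.386, -0.002], [-0.012, -0.024, -1.0]]
contact_force: [-0.7, 0.3, -0.9]
width: 1.0
```

```bash
python3 -c "
from h import *
st();plan((.605,-.040,.24),10,7)"
```

```text
t 10.3 p [0.5674 0.0529 0.2577] yaw -22.72 z [-0.027 -0.002 -1.   ] F [-0.7  0.3 -0.9] w 1.0 q [-0.42  0.58  0.47  1.71 -0.31  0.95 -0.23]
maxstep [0.0137 0.0101 0.0025 0.004  0.001  0.082 ]
[-0.0101, 0.0101, 0.0024, -0.004, 0.001, -0.082, 1.0, -0.0109, 0.0093, 0.0024, -0.004, 0.001, -0.082, 1.0, -0.0117, 0.0083, 0.0025, -0.004, 0.001, -0.082, 1.0, -0.0123, 0.0073, 0.0025, -0.004, 0.001, -0.082, 1.0, -0.0129, 0.0063, 0.0025, -0.004, 0.001, -0.082, 1.0, -0.0133, 0.0052, 0.0025, -0.004, 0.001, -0.082, 1.0, -0.0137, 0.0041, 0.0025, -0.004, 0.001, -0.082, 1.0]
```

Call:
arm_command(
  series=[-0.01,0.01,0.002,-0.004,0.001,-0.082,1,-0.011,0.009,0.002,-0.004,0.001,-0.082,1,-0.012,0.008,0.002,-0.004,0.001,-0.082,1,-0.012,0.007,0.002,-0.004,0.001,-0.082,1,-0.013,0.006,0.002,-0.004,0.001,-0.082,1,-0.013,0.004,0.002,-0.004,0.001,-0.07,1,-0.006,0.002,0.001,0,0.001,-0.03,1,0,0,0,0,0,0,1],
)

```text
time_s: 10.97
tcp_pos: [0.5944, -0.042, 0.2301]
tool_rot: [[-0.134, 0.991, -0.03], [0.991, 0.134, -0.001], [0.003, -0.03, -1.0]]
contact_force: [0.6, 0.4, -0.3]
width: 0.997
```

```bash
python3 -c "
from h import *
st();plan((.605,-.040,.139),10,6)"
```

```text
t 10.97 p [ 0.5944 -0.042   0.2301] yaw 7.7 z [-0.03  -0.001 -1.   ] F [ 0.6  0.4 -0.3] w 0.997 q [-0.15  0.63  0.3   1.66 -0.22  0.91  0.37]
maxstep [0.     0.0022 0.0152 0.005  0.001  0.007 ]
[0.0, 0.0022, 0.0151, -0.005, -0.001, -0.007, 1.0, 0.0, 0.0022, 0.0151, -0.005, -0.001, -0.007, 1.0, 0.0, 0.0021, 0.0151, -0.005, -0.001, -0.007, 1.0, 0.0, 0.002, 0.0152, -0.005, -0.001, -0.007, 1.0, 0.0, 0.002, 0.0152, -0.005, -0.001, -0.007, 1.0, 0.0, 0.0019, 0.0152, -0.005, -0.001, -0.007, 1.0]
```

Call:
arm_command(
  series=[0,0.004,0.008,-0.01,-0.001,-0.014,1,0,0.003,0.015,-0.01,-0.001,-0.014,1,0,0.002,0.018,-0.005,-0.001,-0.007,1,0,0.002,0.018,-0.003,-0.001,-0.005,1,0,0.001,0.016,0,0,0,1,0,0.001,0.006,0,0,0,1,0,0,0,0,0,0,1],
)

```text
time_s: 11.55
tcp_pos: [0.6023, -0.0364, 0.1406]
tool_rot: [[-0.17, 0.985, -0.012], [0.985, 0.17, 0.003], [0.005, -0.012, -1.0]]
contact_force: [-0.4, 0.2, -0.5]
width: 0.998
```

```bash
python3 -c "
from h import *
st();plan((.605,-.040,.139),10,2)"
```

```text
t 11.55 p [ 0.6023 -0.0364  0.1406] yaw 9.79 z [-0.012  0.003 -1.   ] F [-0.4  0.2 -0.5] w 0.998 q [-0.12  0.75  0.24  1.72 -0.26  0.71  0.43]
maxstep [0.002  0.001  0.0008 0.006  0.003  0.002 ]
[-0.002, 0.001, 0.0008, -0.006, -0.003, -0.002, 1.0, -0.002, 0.001, 0.0008, -0.006, -0.003, -0.002, 1.0]
```

Call:
arm_command(
  series=[-0.002,0.001,0.001,-0.006,-0.003,-0.002,0,-0.001,0.001,0.001,-0.004,-0.002,0,-0.5,0,0,0,0,0,0,-1,0,0,0,0,0,0,-1,0,0,0,0,0,0,-1,0,0,0,0,0,0,-1,0,0,0,0,0,0,-1,0,0,0,0,0,0,-1],
  grip_force=70,
)

```text
time_s: 12.22
tcp_pos: [0.6049, -0.0384, 0.1411]
tool_rot: [[-0.171, 0.985, 0.001], [0.985, 0.171, 0.0], [0.0, 0.001, -1.0]]
contact_force: [-0.7, 0.4, -2.1]
width: 0.234
```

```bash
cat > k.py <<'E'
from h import *
import sys
n=np.array([.985,.1736,0]);xh=np.array([-.1736,.985,0]);Z=np.array([0,0,1.])
def crank(dth,k,O=np.array([.5589,-.0348,.080]),zoff=.054,xoff=.0,r=.045,yaw=10):
    o=manip.get_obs();R=o['tool_rot'];g=o['tcp_pos']+.054*R[:,2]
    d=g-O;c,s,xo=d@n,d@Z,d@xh;th=np.degrees(np.arctan2(s,c));F=o['contact_force']
    t=np.radians(th);tan=np.sin(t)*n-np.cos(t)*Z;rad=np.cos(t)*n+np.sin(t)*Z
    print('th',round(th,1),'r',round(np.hypot(c,s)*1e3,1),'xo',round(xo*1e3,1),'Ftan',round(F@tan,1),'Frad',round(F@rad,1),'t',round(o['time_s'],2),'w',round(o['width'],3),'q7',o['joint_positions'].round(2))
    a=np.radians(yaw);y=np.array([np.cos(a),np.sin(a),0]);T=np.c_[np.cross(y,-Z),y,-Z];rv=cv2.Rodrigues(R.T@T)[0].ravel()
    out=[]
    for i in range(k):
        q0,q1=[np.radians(th+dth*j) for j in(i,i+1)]
        if i==0: w=O+r*(np.cos(q1)*n+np.sin(q1)*Z)+xo*xh-g
        else: w=r*((np.cos(q1)-np.cos(q0))*n+(np.sin(q1)-np.sin(q0))*Z)
        out+=[float(v) for v in np.round(T.T@w,4)]+[float(v) for v in np.round(rv/3,3)*(i<3)]+[-1]
    print(out)
if __name__=='__main__': crank(float(sys.argv[1]),int(sys.argv[2]))
E
python3 -c "from h import *;st()";python3 k.py -20 3
```

```text
t 12.22 p [ 0.6049 -0.0384  0.1411] yaw 9.86 z [ 0.001  0.    -1.   ] F [-0.7  0.4 -2.1] w 0.234 q [-0.12  0.75  0.24  1.72 -0.26  0.7   0.43]
th 9.0 r 45.3 xo -11.5 Ftan 2.0 Frad -0.9 t 12.22 w 0.234 q7 [-0.12  0.75  0.24  1.72 -0.26  0.7   0.43]
[-0.0, -0.0005, 0.0157, 0.0, -0.0, -0.001, -1, 0.0, -0.0056, 0.0146, 0.0, -0.0, -0.001, -1, 0.0, -0.0102, 0.0118, 0.0, -0.0, -0.001, -1]
```

Call:
arm_command(
  series=[0,-0.001,0.016,0,0,0,-1,0,-0.006,0.015,0,0,0,-1,0,-0.01,0.012,0,0,0,-1],
)

```text
time_s: 12.47
tcp_pos: [0.5897, -0.0409, 0.1036]
tool_rot: [[-0.173, 0.985, 0.006], [0.985, 0.173, 0.002], [0.001, 0.006, -1.0]]
contact_force: [-2.7, 0.5, 15.1]
width: 0.228
```

```bash
python3 k.py -24 6
```

```text
th -45.8 r 42.5 xo -11.3 Ftan -8.7 Frad -12.6 t 12.47 w 0.228 q7 [-0.1   0.79  0.22  1.79 -0.28  0.59  0.46]
[-0.0, -0.0141, 0.0118, 0.002, -0.0, -0.0, -1, 0.0, -0.0185, 0.0027, 0.002, -0.0, -0.0, -1, 0.0, -0.018, -0.0051, 0.002, -0.0, -0.0, -1, 0.0, -0.0144, -0.012, 0.0, -0.0, -0.0, -1, 0.0, -0.0083, -0.0168, 0.0, -0.0, -0.0, -1, 0.0, -0.0007, -0.0187, 0.0, -0.0, -0.0, -1]
```

```bash
sed -i 's/-.0348,.080\]/-.0348,.083]/' k.py; python3 k.py -24 5
```

```text
th -48.4 r 44.7 xo -11.3 Ftan -8.1 Frad -13.0 t 12.47 w 0.228 q7 [-0.1   0.79  0.22  1.79 -0.28  0.59  0.46]
[-0.0, -0.0161, 0.0095, 0.002, -0.0, -0.0, -1, 0.0, -0.0186, 0.0018, 0.002, -0.0, -0.0, -1, 0.0, -0.0178, -0.0059, 0.002, -0.0, -0.0, -1, 0.0, -0.0138, -0.0126, 0.0, -0.0, -0.0, -1, 0.0, -0.0075, -0.0172, 0.0, -0.0, -0.0, -1]
```

Call:
arm_command(
  series=[0,-0.016,0.009,0.002,0,0,-1,0,-0.019,0.002,0.002,0,0,-1,0,-0.018,-0.006,0.002,0,0,-1,0,-0.014,-0.013,0,0,0,-1],
)

```text
time_s: 12.8
tcp_pos: [0.529, -0.0527, 0.1076]
tool_rot: [[-0.171, 0.985, 0.018], [0.985, 0.171, -0.002], [-0.005, 0.018, -1.0]]
contact_force: [-1.7, 0.6, -12.0]
width: 0.233
```

```bash
python3 k.py -24 5
```

```text
th -137.1 r 43.1 xo -12.8 Ftan -7.7 Frad 9.4 t 12.8 w 0.233 q7 [-0.07  0.72  0.19  1.97 -0.29  0.46  0.51]
[-0.0, -0.011, -0.0148, 0.006, 0.002, -0.001, -1, 0.0, -0.0023, -0.0186, 0.006, 0.002, -0.001, -1, -0.0, 0.0055, -0.0179, 0.006, 0.002, -0.001, -1, -0.0, 0.0123, -0.0141, 0.0, 0.0, -0.0, -1, -0.0, 0.017, -0.0079, 0.0, 0.0, -0.0, -1]
```

Call:
arm_command(
  series=[0,-0.011,-0.015,0.006,0.002,-0.001,-1,0,-0.002,-0.019,0.006,0.002,-0.001,-1,0,0.006,-0.018,0.006,0.002,-0.001,-1,0,0.012,-0.014,0,0,0,-1,0,0.017,-0.008,0,0,0,-1],
)

```text
time_s: 13.22
tcp_pos: [0.5417, -0.0506, 0.1785]
tool_rot: [[-0.169, 0.985, -0.019], [0.986, 0.169, -0.0], [0.003, -0.019, -1.0]]
contact_force: [-10.3, -1.4, -0.2]
width: 0.226
```

```bash
python3 k.py -24 6
```

```text
th 116.5 r 46.4 xo -12.4 Ftan -9.3 Frad 4.4 t 13.22 w 0.226 q7 [-0.12  0.63  0.26  1.86 -0.24  0.7   0.45]
[-0.0, 0.0187, -0.0034, -0.006, -0.001, -0.002, -1, -0.0, 0.0185, 0.0031, -0.006, -0.001, -0.002, -1, -0.0, 0.0156, 0.0103, -0.006, -0.001, -0.002, -1, -0.0, 0.0101, 0.0158, -0.0, -0.0, -0.0, -1, -0.0, 0.0028, 0.0185, -0.0, -0.0, -0.0, -1, 0.0, -0.005, 0.018, -0.0, -0.0, -0.0, -1]
```

Call:
arm_command(
  series=[0,0.019,-0.003,-0.006,-0.001,-0.002,-1,0,0.019,0.003,-0.006,-0.001,-0.002,-1,0,0.016,0.01,-0.006,-0.001,-0.002,-1,0,0.01,0.016,0,0,0,-1,0,0.003,0.019,0,0,0,-1,0,-0.005,0.018,0,0,0,-1],
)

```text
time_s: 13.72
tcp_pos: [0.6039, -0.0388, 0.1275]
tool_rot: [[-0.177, 0.984, 0.001], [0.984, 0.177, 0.005], [0.005, 0.002, -1.0]]
contact_force: [0.0, 0.9, 8.0]
width: 0.229
```

```bash
python3 k.py -24 4
```

```text
th -12.3 r 44.7 xo -11.4 Ftan -7.9 Frad -1.5 t 13.72 w 0.229 q7 [-0.11  0.77  0.23  1.73 -0.27  0.67  0.45]
[-0.0, -0.0074, 0.0171, 0.001, -0.002, 0.001, -1, 0.0, -0.014, 0.0124, 0.001, -0.002, 0.001, -1, 0.0, -0.0178, 0.0057, 0.001, -0.002, 0.001, -1, 0.0, -0.0186, -0.0021, 0.0, -0.0, 0.0, -1]
```

Call:
arm_command(
  series=[0,-0.007,0.017,0.001,-0.002,0.001,-1,0,-0.014,0.012,0.001,-0.002,0.001,-1,0,-0.018,0.006,0.001,-0.002,0.001,-1,0,-0.019,-0.002,0,0,0,-1],
)

```text
time_s: 14.05
tcp_pos: [0.5585, -0.0477, 0.0969]
tool_rot: [[-0.173, 0.984, 0.03], [0.985, 0.173, -0.002], [-0.007, 0.03, -1.0]]
contact_force: [11.2, -0.7, -31.4]
width: 0.231
```

```bash
python3 k.py -24 2
```

```text
th -91.5 r 40.1 xo -13.1 Ftan -11.7 Frad 31.1 t 14.05 w 0.231 q7 [-0.08  0.76  0.19  1.9  -0.29  0.48  0.49]
[-0.0, -0.0183, 0.0005, 0.01, 0.002, -0.0, -1, 0.0, -0.0149, -0.0114, 0.01, 0.002, -0.0, -1]
```

Call:
arm_command(
  series=[0,-0.014,0.002,0.01,0.002,0,-1,0,-0.013,-0.004,0.01,0,0,-1],
)

```text
time_s: 14.22
tcp_pos: [0.5392, -0.0504, 0.0988]
tool_rot: [[-0.171, 0.985, 0.031], [0.985, 0.171, -0.003], [-0.008, 0.03, -1.0]]
contact_force: [7.0, 0.2, -4.4]
width: 0.231
```

```bash
python3 k.py -15 2
```

```text
th -118.2 r 43.4 xo -12.4 Ftan -8.2 Frad 0.6 t 14.22 w 0.231 q7 [-0.07  0.74  0.19  1.95 -0.29  0.44  0.51]
[-0.0, -0.0103, -0.0054, 0.01, 0.003, -0.001, -1, 0.0, -0.0074, -0.0091, 0.01, 0.003, -0.001, -1]
```

Call:
arm_command(
  series=[0,-0.01,-0.006,0.01,0.003,-0.001,-1,0,-0.007,-0.009,0.01,0,0,-1],
)

```text
time_s: 14.38
tcp_pos: [0.5242, -0.0534, 0.1128]
tool_rot: [[-0.171, 0.985, 0.017], [0.985, 0.171, -0.004], [-0.007, 0.016, -1.0]]
contact_force: [1.8, 0.3, -9.3]
width: 0.229
```

```bash
python3 k.py -15 2
```

```text
th -146.4 r 43.8 xo -12.7 Ftan -8.8 Frad 3.6 t 14.38 w 0.229 q7 [-0.07  0.71  0.2   1.98 -0.28  0.47  0.51]
[-0.0, -0.0062, -0.0099, 0.005, 0.002, -0.001, -1, 0.0, -0.0023, -0.0115, 0.005, 0.002, -0.001, -1]
```

Call:
arm_command(
  series=[0,-0.006,-0.01,0.005,0.002,-0.001,-1,0,-0.002,-0.012,0.005,0,0,-1],
)

```text
time_s: 14.55
tcp_pos: [0.5161, -0.0548, 0.1348]
tool_rot: [[-0.171, 0.985, 0.007], [0.985, 0.171, -0.004], [-0.005, 0.006, -1.0]]
contact_force: [3.2, 1.1, -10.1]
width: 0.233
```

```bash
python3 k.py -15 2; python3 - <<'E'
from h import *
import pickle
v=snap('side','v7.png');c=snap('scene','x7.png');pickle.dump((v,c),open('s7.pkl','wb'))
E
```

```text
th -177.2 r 45.4 xo -12.6 Ftan -10.2 Frad -2.9 t 14.55 w 0.233 q7 [-0.08  0.66  0.22  1.98 -0.27  0.52  0.5 ]
[-0.0, 0.0013, -0.0117, 0.002, 0.002, -0.001, -1, -0.0, 0.004, -0.0111, 0.002, 0.002, -0.001, -1]
```

Call:
arm_command(
  series=[0,0.001,-0.012,0.002,0.002,-0.001,-1,0,0.004,-0.011,0.002,0,0,-1],
)

```text
time_s: 14.82
tcp_pos: [0.5196, -0.054, 0.1578]
tool_rot: [[-0.171, 0.985, 0.001], [0.985, 0.171, -0.003], [-0.004, 0.0, -1.0]]
contact_force: [3.8, -0.2, -14.9]
width: 0.231
```

```bash
python3 k.py -12 2; python3 - <<'E'
from h import *
v=snap('side','v8.png');c=snap('scene','x8.png')
a=cv2.imread('pics/v8.png')[130:210,215:305];b=cv2.imread('pics/x8.png')[125:215,255:345]
cv2.imwrite('pics/c8.png',np.hstack([cv2.resize(a,(400,356),interpolation=2),cv2.resize(b,(400,400),interpolation=2)[:356]]))
E
```

```text
th 153.7 r 46.8 xo -12.3 Ftan -11.7 Frad -9.9 t 14.82 w 0.231 q7 [-0.1   0.63  0.24  1.95 -0.25  0.58  0.48]
[-0.0, 0.0067, -0.0071, 0.0, 0.001, -0.001, -1, -0.0, 0.0066, -0.0067, 0.0, 0.001, -0.001, -1]
```

View pics/c8.png

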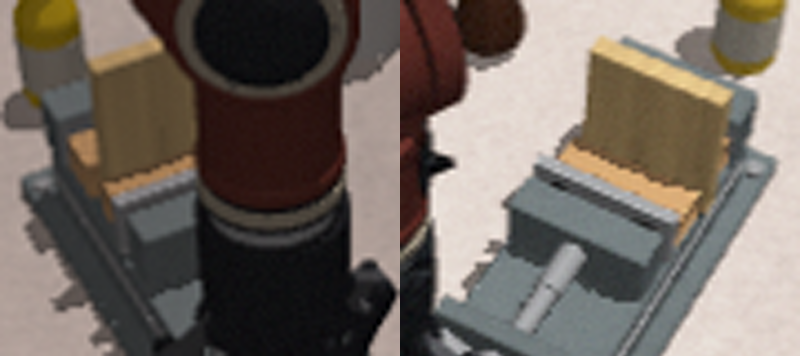

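Call:
arm_command(
  series=[0,0.005,-0.007,0,0.001,-0.001,-1,0,0.006,-0.006,0,0,0,-1],
)

```text
time_s: 15.08
tcp_pos: [0.5267, -0.0526, 0.1685]
tool_rot: [[-0.173, 0.985, -0.009], [0.985, 0.173, -0.003], [-0.002, -0.009, -1.0]]
contact_force: [-0.3, -1.0, -15.2]
width: 0.226
```

```bash
python3 k.py -10 1
```

```text
th 138.3 r 47.3 xo -12.1 Ftan -11.7 Frad -9.7 t 15.08 w 0.226 q7 [-0.11  0.62  0.25  1.92 -0.24  0.63  0.47]
[-0.0, 0.0074, -0.0039, -0.003, 0.001, -0.0, -1]
```

Total turn is about 587°, roughly 90° past contact, and the tangential force is about 4 N above free running. I'll release the handle and rise.

Call:
arm_command(
  series=[0,0,0,0,0,0,-1,0,0,0,0,0,0,-0.5,0,0,0,0,0,0,0.3,0,0,0,0,0,0,1,0,0,0,0,0,0,1,0,0,0,0,0,0,1,0,0,0,0,0,0,1,0,0,0,0,0,0,1],
)

```text
time_s: 15.75
tcp_pos: [0.5286, -0.0525, 0.1715]
tool_rot: [[-0.173, 0.985, -0.002], [0.985, 0.173, -0.002], [-0.002, -0.003, -1.0]]
contact_force: [-1.0, 0.2, -0.6]
width: 0.998
```

Call:
arm_command(
  series=[0,0,-0.01,0,0,0,1,0,0,-0.025,0,0,0,1,0,0,-0.035,0,0,0,1,0,0,-0.035,0,0,0,1,0,0,-0.02,0,0,0,1],
)

```text
time_s: 16.17
tcp_pos: [0.5262, -0.052, 0.2988]
tool_rot: [[-0.172, 0.985, -0.016], [0.985, 0.172, -0.001], [0.001, -0.016, -1.0]]
contact_force: [0.3, -0.5, 0.1]
width: 0.999
```

```bash
python3 -c "
from h import *
st();plan((.50,.13,.36),10,6)"
```

```text
t 16.17 p [ 0.5262 -0.052   0.2988] yaw 9.93 z [-0.016 -0.001 -1.   ] F [ 0.3 -0.5  0.1] w 0.999 q [-0.16  0.45  0.32  1.78 -0.17  0.95  0.4 ]
maxstep [0.0306 0.0009 0.0102 0.003  0.     0.    ]
[0.0306, 0.0008, -0.0102, -0.003, -0.0, -0.0, 1.0, 0.0306, 0.0008, -0.0102, -0.003, -0.0, -0.0, 1.0, 0.0306, 0.0008, -0.0102, -0.003, -0.0, -0.0, 1.0, 0.0306, 0.0009, -0.0102, -0.003, -0.0, -0.0, 1.0, 0.0306, 0.0009, -0.0102, -0.003, -0.0, -0.0, 1.0, 0.0306, 0.0009, -0.0102, -0.003, -0.0, -0.0, 1.0]
```

Call:
arm_command(
  series=[0.02,0.001,-0.012,-0.003,0,0,1,0.03,0.001,-0.012,-0.003,0,0,1,0.03,0.001,-0.01,-0.003,0,0,1,0.03,0.001,-0.01,-0.003,0,0,1,0.03,0.001,-0.008,-0.003,0,0,1,0.01,0,0,0,0,0,1,0,0,0,0,0,0,1,0,0,0,0,0,0,1],
)

```text
time_s: 16.83
tcp_pos: [0.5066, 0.0986, 0.3669]
tool_rot: [[-0.165, 0.986, 0.022], [0.986, 0.165, 0.002], [-0.002, 0.022, -1.0]]
contact_force: [0.4, -0.4, 1.0]
width: 0.999
```

```bash
python3 - <<'E'
from h import *
import pickle
np.set_printoptions(precision=4,suppress=True)
st();w=snap('wrist','w9.png');pickle.dump(w,open('w9.pkl','wb'))
w1=pickle.load(open('w1.pkl','rb'))
x=np.array([-.1736,.985,0]);y=np.array([.985,.1736,0])
for nm,s in(('w1',w1),('w9',w)):
    # profile along vise x at z=.097, three offsets across the jaw, steps 1.5mm
    for off in(-.035,.035):
        base=np.array([.5184,.1938,.097])+off*y
        ds=np.arange(-.125,.06,.0015)
        uv=proj(s,[base+d*x for d in ds])
        g=[int(cv2.remap(cv2.cvtColor(s['img'],cv2.COLOR_RGB2GRAY),np.float32([[u]]),np.float32([[v]]),1)[0,0]) for u,v in uv]
        print(nm,off,' '.join(f'{d*1e3:.0f}:{q}' for d,q in zip(ds,g)))
E
```

```text
t 16.83 p [0.5066 0.0986 0.3669] yaw 9.51 z [ 0.022  0.002 -1.   ] F [ 0.4 -0.4  1. ] w 0.999 q [-0.46  0.35  0.32  1.73 -0.12  1.06  0.06]
w1 -0.035 -125:85 -124:87 -122:86 -120:87 -119:86 -118:88 -116:87 -114:88 -113:85 -111:87 -110:86 -108:87 -107:86 -105:87 -104:88 -102:85 -101:78 -99:51 -98:41 -96:13 -95:14 -93:16 -92:14 -90:18 -89:15 -87:16 -86:17 -84:10 -83:103 -81:115 -80:116 -78:114 -77:115 -75:116 -74:85 -72:52 -71:58 -69:56 -68:55 -66:73 -65:90 -63:90 -62:90 -60:88 -59:88 -57:88 -56:88 -54:88 -53:87 -51:86 -50:87 -48:87 -47:88 -45:87 -44:87 -42:86 -41:87 -39:89 -38:57 -36:64 -35:110 -33:123 -32:126 -30:125 -29:121 -27:119 -26:118 -24:125 -23:125 -21:125 -20:122 -18:123 -17:126 -15:126 -14:123 -12:125 -11:124 -9:125 -8:130 -6:125 -5:85 -3:83 -2:89 -0:90 1:64 3:53 4:52 6:71 7:119 9:125 10:125 12:125 13:122 15:121 16:121 18:127 19:125 21:125 22:121 24:125 25:127 27:126 28:124 30:123 31:124 33:125 34:130 36:110 37:83 39:95 40:76 42:49 43:53 45:37 46:34 48:34 49:41 51:51 52:76 54:94 55:95 57:96 58:95 60:95
w1 0.035 -125:83 -124:87 -122:87 -120:88 -119:87 -118:87 -116:89 -114:87
[... 1896 characters left out ...]
88 -89:90 -87:88 -86:88 -84:89 -83:87 -81:89 -80:88 -78:79 -77:70 -75:88 -74:90 -72:87 -71:88 -69:89 -68:91 -66:91 -65:90 -63:91 -62:91 -60:93 -59:92 -57:93 -56:94 -54:95 -53:90 -51:82 -50:48 -48:32 -47:34 -45:53 -44:48 -42:101 -41:122 -39:124 -38:126 -36:126 -35:126 -33:102 -32:47 -30:91 -29:118 -27:117 -26:119 -24:119 -23:117 -21:117 -20:117 -18:123 -17:122 -15:122 -14:119 -12:121 -11:123 -9:122 -8:123 -6:125 -5:127 -3:61 -2:66 -0:63 1:56 3:50 4:56 6:50 7:115 9:144 10:141 12:142 13:141 15:143 16:142 18:141 19:141 21:143 22:142 24:147 25:118 27:116 28:121 30:124 31:123 33:121 34:121 36:124 37:123 39:122 40:125 42:124 43:125 45:126 46:122 48:72 49:39 51:42 52:60 54:85 55:96 57:96 58:96 60:96
```

The spring gap has shrunk from about 16 mm to about 8 mm, which is 8 mm of compression or roughly 40 N. That is inside 22–65 N, and the arm is clear, so I'll hand in.

```bash
python3 -c "
from h import *
print(manip.sign_off())"
```

```text
the job is handed in; nothing more can be done
None
```

I took the board out of the rack and pushed it bevel-down between the two blocks. It met the bed with a 41 N reaction and the blocks spread from about 78 to 84 mm. I then let go and cranked the vise shut by about 587° (1.63 turns). The job was handed in at about 17 s; no verdict is reported.

**Contact and clamping:**
- **Contact:** by my estimate the jaw met the pieces at about 495°. That comes from the measured jaw gap (41.7 mm of travel) and from the handle force starting to rise there.
- **Past contact:** I went on about 90°. The handle force rose from about 8 to 11.7 N.

**Last checks:**
- **Clamp force:** the gap behind the sprung face went from about 16 to 8 mm in the wrist pictures, which gives about 40 N (target 22 to 65 N). The clamp force is worked out from this, the turn and the handle force, as none of the readings measures it directly.
- **Fit:** brightness profiles across the vise showed the near block tight against the jaw face and the far block tight against the fixed jaw.
- **Board:** it stood upright in the last picture I viewed, about 20° before the end of cranking. It was about 2 mm off the middle of the jaws when placed. I did not measure its tilt after clamping.
- **Clearance:** the glue bottle was still standing in that picture, and the arm was clear with no contact at hand-in.

**What disagreed:** the handle circle's height fitted best 3 mm above my first estimate, and once gave a 31 N radial force on the handle. I corrected it on the way.

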